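# Regrip the pin key and click the aperture disc round

### The job

The aluminium pin key lies on the bench among other things: set it in the sloping rest, pin down against the foot stop, let go, and take it again by its top so that you can hold it upright, pin down. With the upright key's pin in the drive cup, click the aperture disc round until its largest opening stands at the pointer, then lay the key back in the sloping rest, pin at the foot stop, and let go. Turn the disc with the key only, never with the gripper, and leave everything else where it is.

Things in the scene. Friction and masses are not known exactly. Their poses are not given: they have to be found in the camera images.
- key_centre (a point): Middle of the pin key (half-way along and up): a straight bar 180 mm long, about 0.12 kg, a square aluminium grip 18 x 18 x 120 mm, then a round steel pin 10 mm thick, 60 mm long, on one axis. x runs from pin to top (grip end), z up from the face it lies on. Starts flat on the bench on its grip (axis 9 mm up), at any yaw. Centre of mass 13 mm from the middle towards the top.
- key_pin (a point): Tip of the key's pin, on its axis, 90 mm from the middle; axes as key_centre.
- key_top (a point): End face of the key's square grip, on its axis, 90 mm from the middle on the other side; axes as key_centre.
- rest_channel: Channel of the aluminium sloping rest, fixed. Origin: where the seated key's pin tip lies. x runs 45 degrees up the slope along the seated key's axis, y level across, z up out of it. Floor at z -9 mm, from x -4 to 120; walls 24 mm apart inside to z 8, then lips flaring to z 17, 50 mm apart outside; foot stop plate at x -1, up to z 15. Open above; past x 120 the key's upper 60 mm stands free.
- rest_foot (a point): Foot of the channel: the place of the pin's tip when the key is seated (the channel's origin, 36 mm above the bench). A key let go in the channel lies on its floor, but friction may keep it from sliding down to the stop. The rest's grey foot plate on the bench is 180 x 100 x 12 mm, centred under the seated key's middle.
- rest_head (a point): Place of the key's top when the key is seated: 180 mm up the channel's axis from the foot, 163 mm above the bench.
- lamp: White round lamp base 184 mm across and 50 mm high, fixed to the bench, with a 60 mm wide arm reaching 150 mm from the axis along +x, carrying the grey click housing (up to 70 mm high) and pointer. Origin on the bench on the disc's axis; z up.
- disc (a joint): Angle of the dark scalloped aperture disc, rad, anticlockwise from above about the lamp's z; 0 when the largest opening is at the pointer. 164 mm across, top face 62 mm above the bench. Eight click positions, at multiples of 0.785 (45 degrees); a spring roller pulls it to the nearest (1.5 N at the cup). Starts one to three clicks on the positive side; stops at -2.0 and 3.3.
- cup (a point): The drive cup: a round steel collar standing on the disc, open above, bore 20 mm, outside 28 mm, 14 mm tall, its floor the disc's face (62 mm above the bench), rim 76 mm. This point is on its axis half-way up (69 mm), 48 mm from the disc's axis; opposite the largest opening. It turns with the disc.
- pointer (a point): Tip of the fixed steel arrow on the click housing, 84 mm from the disc's axis along the lamp's +x, 68 mm above the bench; it points at the disc. The disc's seven round white openings (flush, 8 to 30 mm; the largest 30 mm, the next 18 mm) and the drive cup stand at 45 degree steps, 48 mm from the disc's axis.
- scalpel: Bystander: steel scalpel handle, flat, 140 mm along its x, 9 mm wide, 8 mm high, lying beside the key. Origin under its middle.
- onion: Bystander: half red onion, cut face down, 72 mm across, 38 mm high, close to the key's pin half. Origin under its middle.
- jar: Bystander: capped specimen jar, 58 mm across, 95 mm tall. Origin under its middle.
- beaker: Bystander: glass beaker, 68 mm across, 90 mm tall. Origin under its middle.
- slidebox: Bystander: grey slide box 75 x 100 x 32 mm. Origin under its middle.
- dish: Bystander: covered glass dish, 90 mm across, 15 mm high. Origin under its middle.
- pipette_box: Bystander: carton 60 x 95 x 40 mm. Origin under its middle.
There are look-alikes about, which are no part of the job. Of the things shaped like the part that bears key_centre, the aluminium one is meant.

How it is judged:
On the way, in this order (a step that is already met when the one before it is completed fails the run):
1. the key lies in the sloping rest, pin at the foot stop, let go (distance between key_pin and rest_foot below 0.02 m and distance between key_top and rest_head below 0.02 m and contact force between the fingers and key below 0.05 N), for 0.2 s.
2. the key, upright with its pin in the drive cup, has brought the disc's largest opening to the pointer (value of joint disc between -0.15 and 0.15 rad and angle between key_centre's own x axis and vertical below 0.4 rad and distance between key_pin and cup below 0.022 m), for 0.1 s.
At the end, for the whole second after the job is handed in: The disc reads 0 within 0.15 rad (largest opening clicked in at the pointer), and the key lies still and released in the sloping rest, pin tip within 20 mm of the foot point and top within 20 mm of the head point (all of step 1 and value of joint disc between -0.15 and 0.15 rad and linear speed of key below 0.02 m/s); the robot touches nothing.
It fails at once if the gripper or arm touches the disc (contact force between any of the fingers, the arm and disc above 0.5 N).
It fails at once if a bystander (scalpel, onion, jar, beaker, slide box, dish or carton) is moved more than 30 mm (distance of any of scalpel, onion, jar, beaker, slidebox, dish, pipette_box from where it was at the start of the episode above 0.03 m).
It also fails if it takes over 72 s, if anything falls off the work surface, if the arm or the gripper's body presses on something with over 40 N, if the wrist force passes 120 N, or if a joint passes its speed limit or range.

### The arm

A 6-joint arm with a two-finger parallel gripper is mounted at the origin on the work surface. World frame = base frame: x ahead of the robot, y to its left, z up, the work surface at z = 0. Lengths are in m, angles in rad, forces in N, time in s.
With the tool pointing down it reaches from about 0.35 to 0.775 m from the base axis. Payload 7.3 kg.
Tool frame: the origin (TCP) lies midway between the tips of the shut fingers; the grasp point (between the pads) lies 19 mm behind it (robot.grip_depth is the z of the grasp point in the tool frame, in m); z points along the fingers, y is the line along which they close (so a half turn about z gives the same grasp; the last joint's range is limited). The gripper opens to 92 mm and grips with 3 to 60 N. Pads are 19 mm wide; open, the fingers measure 130 mm over their backs; the gripper's body (75 mm by 190 mm) begins 47 mm behind the grasp point.
Start: joints at [1.186, 0.342, 1.524, -0, 1.275, -0.146], TCP at [0.124, 0.51, 0.227] pointing down, gripper open.
Joint ranges: [-2.53, 2.53], [-0.77, 2.02], [0.04, 2.7], [-1, 4.14], [0.28, 2.66], [-3.11, 3.11]. Speed limits (rad/s): [2.57, 2.57, 3.14, 3.14, 3.14, 3.14].

### API

Orientations are given as [roll, pitch, yaw] about the fixed x, y, z axes, in that order (R = Rz(yaw) Ry(pitch) Rx(roll)).
In Python, from cell import robot, viewer gives the robot as it stands.
- The arm moves only by the tool step_arm, never from a script. Its argument "increments" is a list of rows, each an object with "delta_pos": the shift along the tool's x, y, z in cm, a list of three; "dr": the turn, a rotation vector about the tool's x, y, z in degrees, a list of three; "fingers": the closure, from -1 (fully open) to 1 (shut), so that 0 is half open. In form: [{"delta_pos": [tx, ty, tz], "dr": [wx, wy, wz], "fingers": fingers}, ...]. A call has exactly 5 rows; each row is the pose to reach, as a shift and turn from the pose commanded when the call began, along the tool's axes at that moment; what a row does not reach only later rows make up. A row lasts 1/8 s, in which the tool goes at most 62.5 mm and 10.7 degrees, less where a joint would pass 70% of its speed; a pose out of reach is approached as far as the arm can. A call with a gripper value outside its range is refused whole. The fingers move at their own pace and stop on an object; "newtons" is the grip in N (left out, the last holds). Time passes only in rows, so rows that repeat a pose let the fingers close, or fill a call up. It gives the time, the measured TCP pose, the force, the opening and the grip force at its end, in the units of the state.
- robot.observe(): the state, without advancing time (a new reading comes with each control period).
- viewer.read_camera(name): name is "scene" or "top" or "wrist"; returns the picture (384x512x3 uint8, red, green, blue); there is no depth.
- viewer.camera_params(name): a dict with "K" (3x3 intrinsics, pixels), "T" (4x4, takes a point from camera to world coordinates). Camera axes: x right, y down, z forward; pixel columns grow to the right and rows downward; lengths in m; the calibration is good to about 2 mm. A picture is of the moment at which its call begins: read the wrist's pose just before it. camera_params takes no time and is no camera call; for the wrist camera it gives the pose at the moment of the call.
- robot.hand_in(): hands the job in; it is judged then, once.
The state is a dict: "time": time; "qpos": joint angles; "qvel": joint speeds; "joint_efforts": joint torques, N m; "tool_pos": TCP position; "tool_rot": TCP orientation; "contact_force": force on the tool from outside, world axes, zero at the start; "torque": the same for the moment, N m; "opening": finger opening in m; "grip_force": force on a finger pad.
Only numpy, scipy, OpenCV 4.12 (cv2) and the standard library are available. Lean on these libraries where they do the work, as an engineer would, in place of code of your own. Each camera call takes 0.05 s, during which the arm holds its last target. There are 200 camera calls.

## Working session

There is one attempt and no reset: what is moved stays moved. The work goes in short steps, Python scripts to look and compute and a tool call to move; the robot and the scene stay as the last step left them, time stands still between calls to the robot, and variables do not carry over. Pictures are saved under pics/ and viewed, at most 12 in all, crops included, and the job is handed in when it is done.

Besides the shell and the picture viewer there is one more tool, called as name(argument=value, ...), one argument or row to a line, values as JSON. step_arm: Moves the arm, as the interface text tells. Its arguments: {"type":"object","properties":{"increments":{"type":"array"},"newtons":{"type":"number"}},"required":["increments"]}

```bash
mkdir -p pics; ls; python3 - <<'E'
from cell import robot, viewer
import cv2,numpy as np,json
s=robot.observe(); print({k:np.round(v,3).tolist() for k,v in s.items()}, robot.grip_depth)
for n in("scene","top"):
    im=viewer.read_camera(n); cv2.imwrite(f"pics/{n}0.png",im[:,:,::-1]); p=viewer.camera_params(n)
    print(n,np.round(p["K"],2).tolist(),np.round(p["T"],4).tolist())
a=cv2.imread("pics/top0.png"); cv2.imwrite("pics/top0b.png",cv2.resize(a,(800,600),interpolation=cv2.INTER_CUBIC))
a=cv2.imread("pics/scene0.png"); cv2.imwrite("pics/scene0b.png",cv2.resize(a,(800,600),interpolation=cv2.INTER_CUBIC))
E
```

```text
pics
{'time': 0.0, 'qpos': [1.186, 0.343, 1.525, -0.0, 1.275, -0.146], 'qvel': [0.001, -0.001, 0.0, -0.0, -0.0, 0.001], 'joint_efforts': [-0.0, -43.124, -24.422, 0.072, 0.056, -0.0], 'tool_pos': [0.124, 0.51, 0.226], 'tool_rot': [-3.14, -0.0, 2.903], 'contact_force': [0.49, 1.041, -0.048], 'torque': [-0.028, 0.002, -0.022], 'grip_force': 0.0, 'opening': 0.092} -0.0188
scene [[446.15, 0.0, 248.75], [0.0, 446.15, 193.51], [0.0, 0.0, 1.0]] [[-0.6784, 0.5606, -0.4748, 1.1717], [0.7345, 0.532, -0.4213, 0.588], [0.0165, -0.6346, -0.7727, 1.239], [0.0, 0.0, 0.0, 1.0]]
top [[474.1, 0.0, 252.83], [0.0, 474.1, 195.77], [0.0, 0.0, 1.0]] [[0.0224, -0.9919, 0.1247, 0.3316], [-0.9997, -0.022, 0.0046, 0.0016], [-0.0018, -0.1248, -0.9922, 1.4443], [0.0, 0.0, 0.0, 1.0]]
```

View pics/top0b.png

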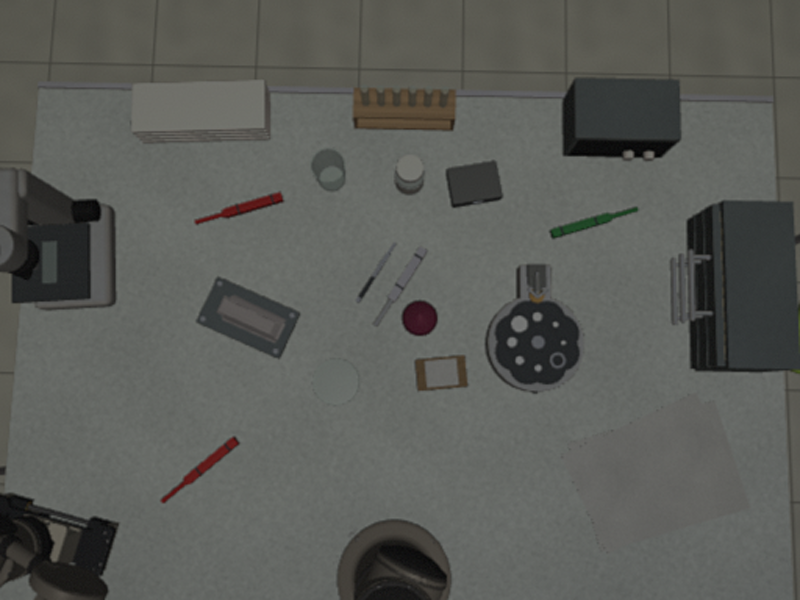

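View pics/scene0b.png

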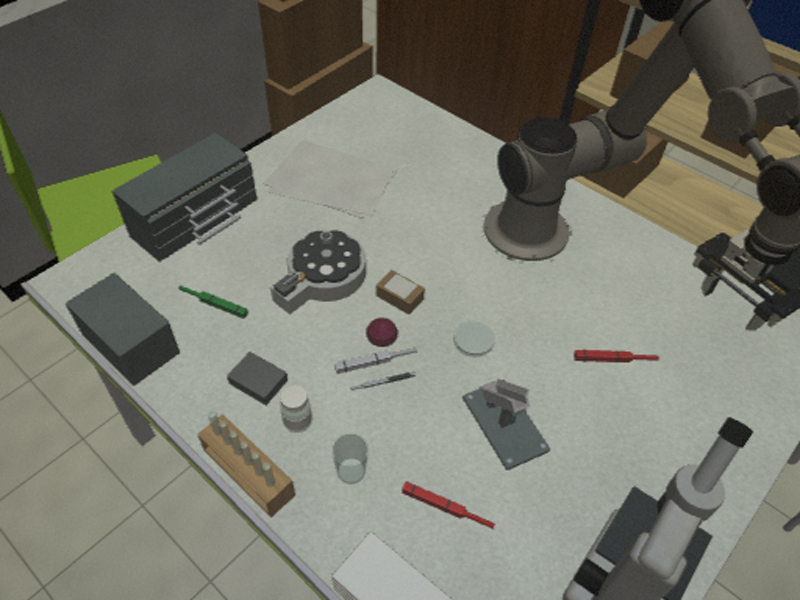

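```bash
cat > h.py <<'E'
import numpy as np,cv2
from cell import robot, viewer
def ray(n,uv,P=None):
    p=P or viewer.camera_params(n); K,T=np.array(p["K"]),np.array(p["T"])
    d=T[:3,:3]@np.linalg.solve(K,[uv[0],uv[1],1.]); return T[:3,3],d
def onplane(n,uv,z):
    o,d=ray(n,uv); return o+d*(z-o[2])/d[2]
def proj(n,X):
    p=viewer.camera_params(n); K,T=np.array(p["K"]),np.array(p["T"]); c=K@(T[:3,:3].T@(np.asarray(X)-T[:3,3])); return c[:2]/c[2]
def crop(im,r,k): # r=x0,y0,x1,y1
    a=im[r[1]:r[3],r[0]:r[2]]; return cv2.resize(np.clip(a*1.8,0,255).astype('uint8'),None,fx=k,fy=k,interpolation=cv2.INTER_CUBIC)
E
python3 - <<'E'
from h import *
t=cv2.imread("pics/top0.png");s=cv2.imread("pics/scene0.png")
c=np.zeros((600,800,3),'uint8')
def put(a,x,y): c[y:y+a.shape[0],x:x+a.shape[1]]=a
put(crop(t,(120,170,200,235),5),0,0)      # rest top 400x325
put(crop(s,(290,235,360,305),5),400,0)    # rest scene 350x350
put(crop(t,(225,145,285,215),4),0,350)    # key top 240x280->clip
put(crop(s,(170,145,240,210),4),560,340)
put(crop(t,(305,160,380,255),3)[:250],260,350)
cv2.imwrite("pics/c1.png",c)
# key mask in top
hsv=cv2.cvtColor(t,cv2.COLOR_BGR2HSV)
def rp(u,v,z): return np.round(onplane("top",(u,v),z),3)
print("key top/pin rough",rp(270,160,.009),rp(241,207,.009))
# disc: dark pixels around (343,219)
m=((hsv[:,:,2]<62)).astype('uint8'); 
n,l,st,ce=cv2.connectedComponentsWithStats(m)
for i in range(1,n):
    if st[i,4]>60 and 110<ce[i][0]<400 and 90<ce[i][1]<270: print(i,st[i],ce[i].round(1),rp(*ce[i],0.062))
E
```

```text
Traceback (most recent call last):
ValueError: could not broadcast input array from shape (280,240,3) into shape (250,240,3)
```

```bash
python3 - <<'E'
from h import *
t=cv2.imread("pics/top0.png");s=cv2.imread("pics/scene0.png")
c=np.zeros((600,800,3),'uint8')
def put(a,x,y):
    a=a[:600-y,:800-x]; c[y:y+a.shape[0],x:x+a.shape[1]]=a
put(crop(t,(120,170,200,235),5),0,0)
put(crop(s,(290,235,360,305),5),400,0)
put(crop(t,(225,150,285,212),4),0,350)
put(crop(s,(170,145,240,210),4),520,352)
put(crop(t,(305,170,375,252),3),260,350)
cv2.imwrite("pics/c1.png",c)
hsv=cv2.cvtColor(t,cv2.COLOR_BGR2HSV)
def rp(u,v,z): return np.round(onplane("top",(u,v),z),3)
print("key top/pin rough",rp(270,160,.009),rp(241,207,.009))
print(t[200,155],t[193,145],t[175,265],t[230,345],t[205,300],t[225,250])
m=((hsv[:,:,2]<62)).astype('uint8'); 
n,l,st,ce=cv2.connectedComponentsWithStats(m)
for i in range(1,n):
    if st[i,4]>60 and 110<ce[i][0]<400 and 90<ce[i][1]<270: print(i,st[i],ce[i].round(1),rp(*ce[i],0.062))
E
```

```text
key top/pin rough [ 0.624 -0.042  0.009] [0.477 0.043 0.009]
[85 87 89] [86 87 91] [ 95 100  97] [37 36 35] [101 105 101] [101 106 102]
17 [286 103  35  30 800] [302.9 117.6] [ 0.745 -0.137  0.062]
45 [337 170  12  17 136] [342.6 176. ] [ 0.57  -0.256  0.062]
47 [126 178  66  51 980] [157.2 202.8] [0.478 0.288 0.062]
51 [257 192  23  23 376] [268.1 203.1] [ 0.485 -0.037  0.062]
52 [ 317  192   54   54 1904] [343.7 219.1] [ 0.443 -0.259  0.062]
58 [311 211  19  37  61] [315.9 230.8] [ 0.407 -0.178  0.062]
```

View pics/c1.png

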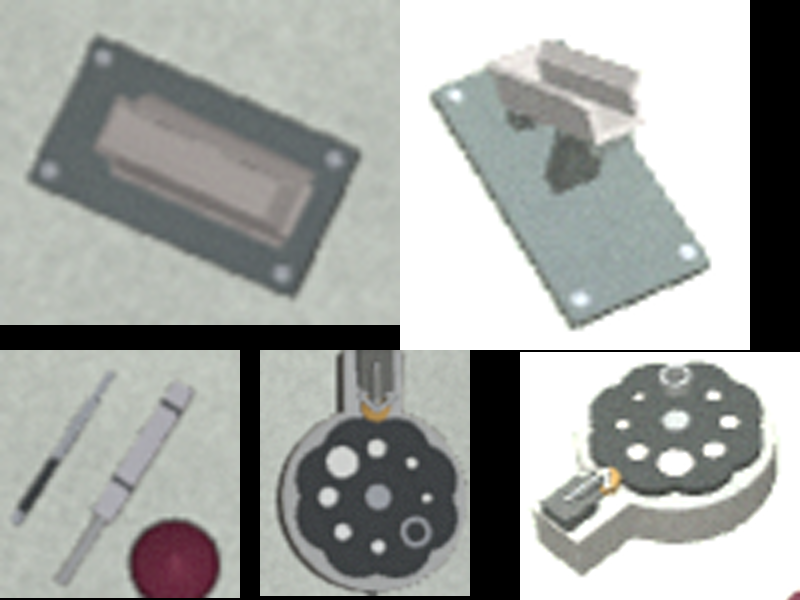

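```bash
cat >> h.py <<'E'
from scipy.spatial.transform import Rotation as Ro
def pose():
    s=robot.observe(); return np.array(s["tool_pos"]),Ro.from_euler("xyz",s["tool_rot"])
def plan(way,start=None):
    """way: list of (pos, Rotation); prints each call's total shift (cm) and turn (deg) in the tool frame at its start"""
    p,R=start or pose()
    for q,S in way:
        d=R.inv().apply(np.array(q)-p)*100; w=np.degrees((R.inv()*S).as_rotvec())
        print("dpos",d.round(2).tolist(),"dr",w.round(1).tolist(),"rows>=",max(np.linalg.norm(d)/6.25,np.linalg.norm(w)/10.7).round(1)); p,R=np.array(q),S
def down(yaw): return Ro.from_euler("xyz",[180,0,yaw],degrees=True)
def stat():
    s=robot.observe(); np.set_printoptions(suppress=True); print({k:np.round(s[k],3).tolist() for k in s if k not in("qvel","joint_efforts")})
    open("log.txt","a").write(repr([list(map(float,s["qpos"])),list(map(float,s["tool_pos"])),list(map(float,s["tool_rot"]))])+"\n")
E
python3 - <<'E'
from h import *
stat()
t=cv2.imread("pics/top0.png")
# rest plate by dark mask
hsv=cv2.cvtColor(t,cv2.COLOR_BGR2HSV); m=(hsv[:,:,2]<62).astype('uint8')
n,l,st,ce=cv2.connectedComponentsWithStats(m)
ys,xs=np.where(l==l[172,141] if l[172,141] else l==47)
r=cv2.minAreaRect(np.c_[xs,ys].astype('float32')); b=cv2.boxPoints(r)
W=np.array([onplane("top",q,.012) for q in b]); print("plate",W.round(3).tolist(),W.mean(0).round(4),np.linalg.norm(W[1]-W[0]),np.linalg.norm(W[2]-W[1]))
ys,xs=np.where(l==52); (c,rad)=cv2.minEnclosingCircle(np.c_[xs,ys].astype('float32'))
print("disc",c,onplane("top",c,.062).round(4),rad/474*1.38)
for u in [(260+155,350+182),(260+82,350+110),(260+117,350+147),(260+117,350+60)]: 
    q=(305+(u[0]-260)/3,170+(u[1]-350)/3); print("cup,big,hub,ptr",onplane("top",q,.066).round(4))
plan([([.26,.38,.26],down(116)),([.40,.24,.28],down(67)),([.50,.1,.28],down(18)),([.57,-.02,.26],down(-30))])
E
```

```text
{'time': 0.1, 'qpos': [1.186, 0.343, 1.525, -0.0, 1.275, -0.146], 'tool_pos': [0.124, 0.51, 0.226], 'tool_rot': [-3.14, -0.0, 2.903], 'contact_force': [0.295, 0.93, -1.345], 'torque': [0.006, 0.003, -0.019], 'grip_force': 0.0, 'opening': 0.092}
plate [[0.473, 0.394, 0.012], [0.563, 0.359, 0.012], [0.493, 0.194, 0.012], [0.405, 0.23, 0.012]] [0.4836 0.2946 0.012 ] 0.09654759092143568 0.17890231537842882
disc (343.39849853515625, 218.72506713867188) [ 0.4437 -0.258   0.062 ] 0.08144442666935015
cup,big,hub,ptr [ 0.4095 -0.2957  0.066 ]
cup,big,hub,ptr [ 0.4779 -0.225   0.066 ]
cup,big,hub,ptr [ 0.4426 -0.259   0.066 ]
cup,big,hub,ptr [ 0.5278 -0.2591  0.066 ]
dpos [-16.28, -9.4, -3.38] dr [-0.1, 0.0, 50.3] rows>= 4.7
dpos [-18.72, 6.45, -2.0] dr [0.0, -0.0, 49.0] rows>= 4.6
dpos [-8.98, 14.68, 0.0] dr [0.0, -0.0, 49.0] rows>= 4.6
dpos [2.95, 13.58, 2.0] dr [0.0, -0.0, 48.0] rows>= 4.5
```

In the enlarged top picture, these could be taken for the key: the grey aluminium bar with a steel pin at (400,285), the red bars at (240,207) and (200,470), the green bar at (595,222), and the scalpel at (377,272). By the description it is the bar at (400,285). The crop shows its plain square grip and pin, with the pin tip at crop (62,580) beside the onion. The rest's foot is its right-hand end at crop (300,215). The disc's largest opening is one click anticlockwise of the pointer.

step_arm(
  increments=[
    {"delta_pos": [-3.3, -1.9, -0.7], "dr": [0, 0, 10], "fingers": 0.1},
    {"delta_pos": [-6.5, -3.8, -1.4], "dr": [0, 0, 20], "fingers": 0.1},
    {"delta_pos": [-9.8, -5.6, -2.0], "dr": [0, 0, 30], "fingers": 0.1},
    {"delta_pos": [-13.0, -7.5, -2.7], "dr": [0, 0, 40], "fingers": 0.1},
    {"delta_pos": [-16.3, -9.4, -3.4], "dr": [0, 0, 50], "fingers": 0.1},
  ],
)

```text
time: 0.72
tool_pos: [0.2609, 0.3792, 0.2607]
tool_rot: [-3.141, 0.0, 2.024]
contact_force: [0.1, -0.3, 0.4]
opening: 0.0463
grip_force: 0.0
```

step_arm(
  increments=[
    {"delta_pos": [-3.7, 1.3, -0.4], "dr": [0, 0, 10], "fingers": 0.1},
    {"delta_pos": [-7.5, 2.6, -0.8], "dr": [0, 0, 20], "fingers": 0.1},
    {"delta_pos": [-11.2, 3.9, -1.2], "dr": [0, 0, 30], "fingers": 0.1},
    {"delta_pos": [-15.0, 5.2, -1.6], "dr": [0, 0, 40], "fingers": 0.1},
    {"delta_pos": [-18.7, 6.4, -2.0], "dr": [0, 0, 49], "fingers": 0.1},
  ],
)

```text
time: 1.35
tool_pos: [0.4012, 0.2399, 0.2806]
tool_rot: [-3.141, 0.0, 1.169]
contact_force: [0.2, 0.9, 0.4]
opening: 0.0414
grip_force: 0.0
```

step_arm(
  increments=[
    {"delta_pos": [-1.8, 2.9, 0], "dr": [0, 0, 10], "fingers": 0.1},
    {"delta_pos": [-3.6, 5.9, 0], "dr": [0, 0, 20], "fingers": 0.1},
    {"delta_pos": [-5.4, 8.8, 0], "dr": [0, 0, 30], "fingers": 0.1},
    {"delta_pos": [-7.2, 11.7, 0], "dr": [0, 0, 40], "fingers": 0.1},
    {"delta_pos": [-9.0, 14.7, 0], "dr": [0, 0, 49], "fingers": 0.1},
  ],
)

```text
time: 1.98
tool_pos: [0.5018, 0.1003, 0.2804]
tool_rot: [-3.141, 0.001, 0.314]
contact_force: [0.5, 0.4, -0.2]
opening: 0.0415
grip_force: 0.0
```

step_arm(
  increments=[
    {"delta_pos": [0.6, 2.7, 0.4], "dr": [0, 0, 10], "fingers": 0.1},
    {"delta_pos": [1.2, 5.4, 0.8], "dr": [0, 0, 20], "fingers": 0.1},
    {"delta_pos": [1.8, 8.1, 1.2], "dr": [0, 0, 30], "fingers": 0.1},
    {"delta_pos": [2.4, 10.9, 1.6], "dr": [0, 0, 40], "fingers": 0.1},
    {"delta_pos": [3.0, 13.6, 2.0], "dr": [0, 0, 48], "fingers": 0.1},
  ],
)

```text
time: 2.6
tool_pos: [0.5729, -0.0193, 0.2601]
tool_rot: [3.141, 0.001, -0.523]
contact_force: [0.0, 0.9, 0.4]
opening: 0.0414
grip_force: 0.0
```

```bash
python3 - <<'E'
from h import *
stat()
P=viewer.camera_params("wrist"); print(np.round(P["T"],4).tolist(),P["K"][0][0])
im=viewer.read_camera("wrist")[:,:,::-1]; cv2.imwrite("pics/w1.png",im); cv2.imwrite("pics/w1b.png",np.clip(im*1.5,0,255).astype('uint8'))
np.save("P1.npy",P["T"])
E
```

```text
{'time': 2.6, 'qpos': [-0.167, 0.41, 1.328, 0.0, 1.405, 1.927], 'tool_pos': [0.573, -0.019, 0.26], 'tool_rot': [3.141, 0.001, -0.523], 'contact_force': [0.035, 0.904, 0.352], 'torque': [0.003, 0.169, -0.025], 'grip_force': 0.0, 'opening': 0.041}
[[-0.5003, -0.8263, -0.2585, 0.6437], [-0.8658, 0.4772, 0.1505, -0.0593], [-0.001, 0.2991, -0.9542, 0.4183], [0.0, 0.0, 0.0, 1.0]] 290.9005822019437
```

View pics/w1b.png

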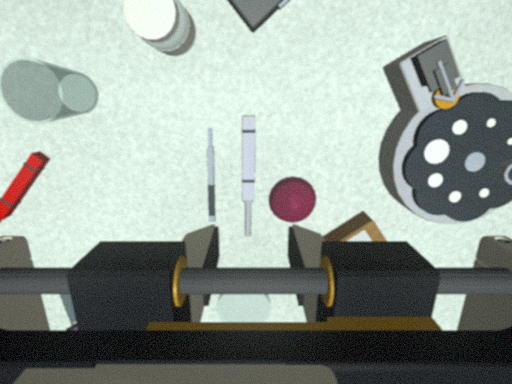

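The wrist picture shows the key: grip end at (248,116), shoulder at (248,200), pin tip at (248,235), with the scalpel at (211,175) and the onion at (293,199).

```bash
python3 - <<'E'
from h import *
im=cv2.imread("pics/w1.png").astype(int)
for r in (117,125,145,165,185): print(r, (im[r,236:262].sum(1)//3).tolist())
print("col", (im[105:125,248].sum(1)//3).tolist(), (im[225:245,248].sum(1)//3).tolist())
P={"K":viewer.camera_params("wrist")["K"],"T":np.load("P1.npy")}
def pl(uv,z): o,d=ray("wrist",uv,P); return (o+d*(z-o[2])/d[2]).round(4)
for uv,z in [((248.8,115.5),.018),((248,200.5),.018),((247.8,235.5),.009),((211,128),.008),((211,220),.008),((293,199),.02)]: print(uv,pl(uv,z))
a,b=pl((248.8,115.5),.018),pl((247.8,235.5),.009); v=(a-b)[:2]; print(np.hypot(*v),np.degrees(np.arctan2(v[1],v[0])))
E
```

```text
117 [151, 156, 162, 159, 157, 141, 134, 137, 144, 140, 144, 143, 138, 144, 143, 143, 143, 143, 138, 145, 152, 157, 153, 157, 156, 160]
125 [155, 157, 155, 158, 156, 142, 137, 142, 145, 147, 147, 142, 144, 145, 143, 143, 147, 143, 145, 151, 154, 162, 157, 155, 159, 160]
145 [161, 160, 155, 154, 153, 141, 135, 145, 143, 148, 146, 146, 143, 147, 143, 143, 146, 145, 138, 140, 150, 155, 156, 158, 154, 153]
165 [157, 156, 153, 152, 146, 140, 135, 140, 140, 143, 144, 144, 147, 145, 147, 142, 144, 137, 140, 138, 149, 157, 150, 151, 150, 149]
185 [153, 151, 151, 155, 153, 141, 138, 143, 145, 146, 147, 144, 144, 149, 147, 147, 144, 145, 149, 155, 153, 160, 155, 161, 162, 154]
col [159, 155, 161, 161, 157, 155, 157, 151, 156, 152, 133, 128, 138, 142, 142, 146, 141, 145, 141, 145] [129, 129, 130, 127, 126, 127, 130, 122, 129, 127, 129, 137, 147, 153, 149, 149, 149, 147, 147, 149]
(248.8, 115.5) [ 0.629  -0.0438  0.018 ]
(248, 200.5) [0.5258 0.0178 0.018 ]
(247.8, 235.5) [0.4737 0.0488 0.009 ]
(211, 128) [0.6403 0.0104 0.008 ]
(211, 220) [0.5239 0.0846 0.008 ]
(293, 199) [ 0.4958 -0.0402  0.02  ]
0.1808116423242707 -30.806156853102863
```

```bash
python3 - <<'E'
from h import *
plan([([.6015,-.0274,.08],down(-30.8)),([.6015,-.0274,.003],down(-30.8))])
E
```

```text
dpos [2.63, -0.97, 17.92] dr [0.1, 0.0, 0.4] rows>= 2.9
dpos [0.0, -0.0, 7.7] dr [0.0, 0.0, 0.0] rows>= 1.2
```

step_arm(
  increments=[
    {"delta_pos": [1.3, -0.5, 6], "dr": [0, 0, 0.6], "fingers": 0.1},
    {"delta_pos": [2.6, -1.0, 12], "dr": [0, 0, 0.6], "fingers": 0.1},
    {"delta_pos": [2.6, -1.0, 17.9], "dr": [0, 0, 0.6], "fingers": 0.1},
    {"delta_pos": [2.6, -1.0, 22.0], "dr": [0, 0, 0.6], "fingers": 0.1},
    {"delta_pos": [2.6, -1.0, 25.6], "dr": [0, 0, 0.6], "fingers": 0.1},
  ],
)

```text
time: 3.28
tool_pos: [0.5993, -0.0222, 0.0025]
tool_rot: [3.141, 0.002, -0.528]
contact_force: [0.7, -0.0, 0.5]
opening: 0.0415
grip_force: 0.0
```

step_arm(
  increments=[
    {"delta_pos": [0, 0, 0], "dr": [0, 0, 0], "fingers": 0.1},
    {"delta_pos": [0, 0, 0], "dr": [0, 0, 0], "fingers": 0.8},
    {"delta_pos": [0, 0, 0], "dr": [0, 0, 0], "fingers": 0.8},
    {"delta_pos": [0, 0, 0], "dr": [0, 0, 0], "fingers": 0.8},
    {"delta_pos": [0, 0, 0], "dr": [0, 0, 0], "fingers": 0.8},
  ],
  newtons=45,
)

```text
time: 3.9
tool_pos: [0.6004, -0.0226, 0.0052]
tool_rot: [-3.141, -0.0, -0.528]
contact_force: [-0.4, 0.8, 2.9]
opening: 0.0178
grip_force: 44.8
```

```bash
python3 - <<'E'
from h import *
stat()
# rest geometry
c=np.array([.4836,.2946]); a=np.radians(67.2); u=np.array([np.cos(a),np.sin(a),0]); up=np.array([0,0,1.])
mid=np.r_[c,.036+.0636]; kx=(u+up)/2**.5; kz=(up-u)/2**.5; ky=np.cross(kz,kx)
foot=mid-.09*kx; print("foot",foot,"head",mid+.09*kx)
# tool in place pose: x=kx, z=-kz
R=Ro.from_matrix(np.c_[kx,-ky,-kz])
np.savez("rest.npz",foot=foot,kx=kx,ky=ky,kz=kz)
g=lambda s,h: foot+kx*(.148+s)+kz*(h-.006)   # TCP 6 mm past the axis
D=down(67.2)
plan([([.56,.02,.22],down(-5)),([.50,.14,.26],down(35)),([.48,.24,.26],D),(g(.015,.10),R),(g(.015,.04),R),(g(.012,0),R)])
print(g(.015,.1),g(.012,0))
E
```

```text
{'time': 3.9, 'qpos': [-0.165, 0.722, 1.546, 0.0, 0.873, 1.934], 'tool_pos': [0.6, -0.023, 0.005], 'tool_rot': [-3.141, -0.0, -0.528], 'contact_force': [-0.382, 0.808, 2.871], 'torque': [0.001, 0.276, 0.04], 'grip_force': 44.751, 'opening': 0.018}
foot [0.45893866 0.23593299 0.03596039] head [0.50826134 0.35326701 0.16323961]
dpos [-5.62, -1.65, -21.49] dr [-0.0, -0.0, -25.3] rows>= 3.6
dpos [-7.02, -11.43, -4.0] dr [0.0, 0.0, -40.0] rows>= 3.7
dpos [4.1, -9.34, -0.0] dr [-0.0, 0.0, -32.2] rows>= 3.0
dpos [3.69, -1.78, 4.23] dr [0.0, 45.0, 0.0] rows>= 4.2
dpos [-0.0, -0.0, 6.0] dr [0.0, 0.0, 0.0] rows>= 1.0
dpos [-0.3, -0.0, 4.0] dr [0.0, 0.0, 0.0] rows>= 0.6
[0.47784569 0.28091103 0.21768683] [0.50442513 0.34414103 0.14485483]
```

step_arm(
  increments=[
    {"delta_pos": [0, 0, -5], "dr": [0, 0, 0], "fingers": 0.8},
    {"delta_pos": [-1, 0, -10], "dr": [0, 0, -4], "fingers": 0.8},
    {"delta_pos": [-2.5, -0.5, -15], "dr": [0, 0, -10], "fingers": 0.8},
    {"delta_pos": [-4, -1, -18.5], "dr": [0, 0, -18], "fingers": 0.8},
    {"delta_pos": [-5.6, -1.6, -21.5], "dr": [0, 0, -25], "fingers": 0.8},
  ],
)

```text
time: 4.53
tool_pos: [0.5597, 0.0198, 0.2214]
tool_rot: [-3.141, -0.001, -0.088]
contact_force: [0.3, -0.7, -1.4]
opening: 0.0176
grip_force: 44.8
```

step_arm(
  increments=[
    {"delta_pos": [-1.4, -2.3, -0.8], "dr": [0, 0, -8], "fingers": 0.8},
    {"delta_pos": [-2.8, -4.6, -1.6], "dr": [0, 0, -16], "fingers": 0.8},
    {"delta_pos": [-4.2, -6.8, -2.4], "dr": [0, 0, -24], "fingers": 0.8},
    {"delta_pos": [-5.6, -9.1, -3.2], "dr": [0, 0, -32], "fingers": 0.8},
    {"delta_pos": [-7.0, -11.4, -4], "dr": [0, 0, -40], "fingers": 0.8},
  ],
)

```text
time: 5.15
tool_pos: [0.5001, 0.1402, 0.26]
tool_rot: [-3.141, -0.0, 0.611]
contact_force: [0.2, -0.4, -0.5]
opening: 0.0176
grip_force: 44.7
```

step_arm(
  increments=[
    {"delta_pos": [0.8, -1.9, 0], "dr": [0, 0, -6.5], "fingers": 0.8},
    {"delta_pos": [1.6, -3.7, 0], "dr": [0, 0, -13], "fingers": 0.8},
    {"delta_pos": [2.5, -5.6, 0], "dr": [0, 0, -19.5], "fingers": 0.8},
    {"delta_pos": [3.3, -7.5, 0], "dr": [0, 0, -26], "fingers": 0.8},
    {"delta_pos": [4.1, -9.3, 0], "dr": [0, 0, -32.2], "fingers": 0.8},
  ],
)

```text
time: 5.78
tool_pos: [0.4811, 0.2399, 0.2597]
tool_rot: [-3.141, -0.0, 1.172]
contact_force: [-0.1, -0.5, -0.5]
opening: 0.0173
grip_force: 44.7
```

step_arm(
  increments=[
    {"delta_pos": [0.7, -0.4, 0.8], "dr": [0, 9, 0], "fingers": 0.8},
    {"delta_pos": [1.5, -0.7, 1.6], "dr": [0, 18, 0], "fingers": 0.8},
    {"delta_pos": [2.2, -1.1, 2.5], "dr": [0, 27, 0], "fingers": 0.8},
    {"delta_pos": [3.0, -1.5, 3.4], "dr": [0, 36, 0], "fingers": 0.8},
    {"delta_pos": [3.7, -1.8, 4.2], "dr": [0, 45, 0], "fingers": 0.8},
  ],
)

```text
time: 6.4
tool_pos: [0.4785, 0.28, 0.2185]
tool_rot: [-3.14, -0.772, 1.169]
contact_force: [-0.6, 0.4, -1.4]
opening: 0.0175
grip_force: 44.8
```

step_arm(
  increments=[
    {"delta_pos": [0, 0, 0], "dr": [0, 0, 0], "fingers": 0.8},
    {"delta_pos": [0, 0, 0], "dr": [0, 0, 0], "fingers": 0.8},
    {"delta_pos": [0, 0, 0], "dr": [0, 0, 0], "fingers": 0.8},
    {"delta_pos": [0, 0, 0], "dr": [0, 0, 0], "fingers": 0.8},
    {"delta_pos": [0, 0, 0], "dr": [0, 0, 0], "fingers": 0.8},
  ],
)

```text
time: 7.02
tool_pos: [0.4787, 0.2805, 0.2186]
tool_rot: [-3.139, -0.767, 1.17]
contact_force: [-0.7, 0.3, -0.9]
opening: 0.0177
grip_force: 44.7
```

```bash
python3 - <<'E'
from h import *
stat()
P=viewer.camera_params("wrist"); np.save("P2.npy",P["T"])
w=viewer.read_camera("wrist")[:,:,::-1]; t=viewer.read_camera("top")[:,:,::-1];s=viewer.read_camera("scene")[:,:,::-1]
for n,i in zip(("w2","t2","s2"),(w,t,s)): cv2.imwrite(f"pics/{n}.png",i)
c=np.zeros((600,800,3),'uint8'); c[:384,:512]=np.clip(w*1.5,0,255)
a=crop(t,(120,150,215,235),3); c[:255,512:797]=a[:255]
a=crop(s,(280,180,376,290),3); c[260:590,512:800]=a
cv2.imwrite("pics/c2.png",c)
E
```

```text
{'time': 7.025, 'qpos': [0.001, 0.239, 1.983, 1.002, 0.863, -0.262], 'tool_pos': [0.479, 0.281, 0.219], 'tool_rot': [-3.139, -0.767, 1.17], 'contact_force': [-0.718, 0.296, -0.851], 'torque': [-0.488, 0.259, 0.008], 'grip_force': 44.75, 'opening': 0.018}
```

View pics/c2.png

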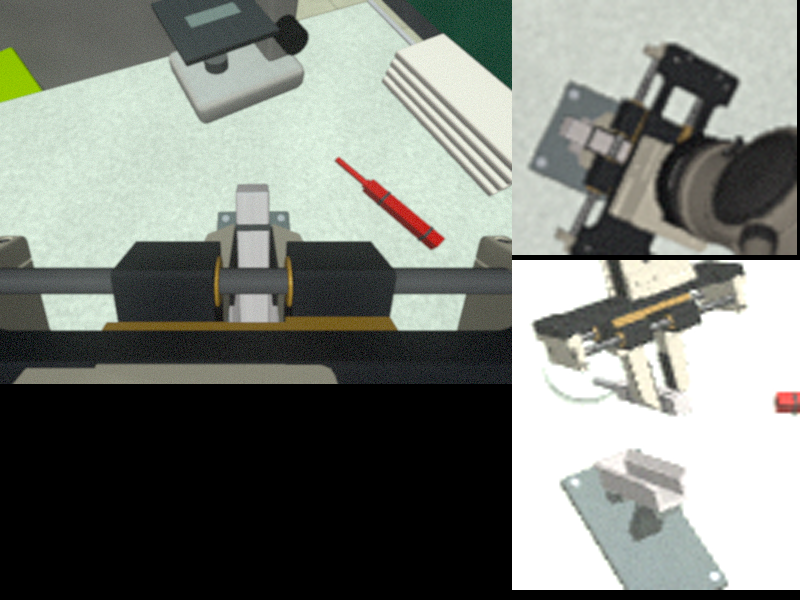

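```bash
python3 - <<'E'
from h import *
w=cv2.imread("pics/w2.png").astype(int); print((w[176:206,252].sum(1)//3).tolist()); print((w[210,225:280].sum(1)//3).tolist())
P={"K":viewer.camera_params("wrist")["K"],"T":np.load("P2.npy")}
p,R=pose()
for uv,z in [((253,196.5),-.013),((253,184.5),.005),((234,215),-.013),((271,215),-.013)]:
    o,d=ray("wrist",uv,P); o=R.inv().apply(o-p); d=R.inv().apply(d); print(uv,(o+d*(z-o[2])/d[2]).round(4))
# channel direction/centre from first top picture: line through channel edges done by eye -> project rest model points
f=np.load("rest.npz"); 
for s,y,z in [(-1,0,15),(-1,12,15),(-1,-12,15),(120,25,17),(120,-25,17),(120,0,-9),(0,25,17),(0,-25,17)]:
    X=f["foot"]+(f["kx"]*s+f["ky"]*y+f["kz"]*z)/1000; q=proj("top",X); r=proj("scene",X)
    print((s,y,z),"top crop",((q-[120,170])*5).round(0),"scene crop",((r-[290,235])*5+[400,0]).round(0))
E
```

```text
[143, 147, 149, 147, 148, 145, 142, 133, 108, 96, 94, 92, 101, 97, 93, 104, 116, 126, 133, 132, 130, 128, 129, 126, 131, 131, 126, 128, 128, 130]
[137, 144, 142, 141, 141, 143, 145, 144, 143, 138, 124, 118, 122, 129, 126, 130, 129, 129, 133, 133, 131, 131, 130, 129, 129, 129, 127, 129, 129, 127, 131, 127, 132, 132, 131, 128, 133, 128, 133, 136, 133, 130, 118, 110, 119, 133, 138, 136, 137, 142, 135, 132, 134, 135, 137]
(253, 196.5) [ 0.0336  0.0003 -0.013 ]
(253, 184.5) [0.035  0.0003 0.005 ]
(234, 215) [ 0.0232 -0.0099 -0.013 ]
(271, 215) [ 0.0232  0.0099 -0.013 ]
(-1, 0, 15) top crop [295. 209.] scene crop [510.  48.]
(-1, 12, 15) top crop [286. 228.] scene crop [527.  42.]
(-1, -12, 15) top crop [304. 191.] scene crop [494.  55.]
(120, 25, 17) top crop [115. 174.] scene crop [637.  64.]
(120, -25, 17) top crop [153.  93.] scene crop [563.  93.]
(120, 0, -9) top crop [112. 124.] scene crop [612. 120.]
(0, 25, 17) top crop [277. 248.] scene crop [544.  32.]
(0, -25, 17) top crop [313. 171.] scene crop [475.  59.]
```

```bash
python3 - <<'E'
from h import *
P={"K":viewer.camera_params("wrist")["K"],"T":np.load("P2.npy")}
w=cv2.imread("pics/w2.png"); g=cv2.cvtColor(w,cv2.COLOR_BGR2GRAY)
f=np.load("rest.npz"); foot,kx,ky,kz=[f[k] for k in("foot","kx","ky","kz")]
pts=[]
for x0 in (219,275):
    a=g[210:227,x0:x0+14].astype(float); m=np.clip(a-np.percentile(a,60),0,None); 
    ys,xs=np.mgrid[210:227,x0:x0+14]; uv=((m*xs).sum()/m.sum(),(m*ys).sum()/m.sum()); o,d=ray("wrist",uv,P); X=o+d*(.013-o[2])/d[2]; r=X-foot; pts.append(X); print(np.round(uv,1),X.round(4),"lateral",round(r@ky,4))
d=pts[0]-pts[1]; print("dist",np.linalg.norm(d),"uphill heading from screws",np.degrees(np.arctan2(-d[0],d[1])), "model",67.2)
R=Ro.from_matrix(np.c_[kx,-ky,-kz]); T=lambda s,h: foot+kx*(.146+s)+kz*(h-.004)
plan([(T(.006,.04),R),(T(.005,.012),R),(T(.004,.0),R)])
p,Rc=pose(); print("cur TCP in channel",[round((p-foot)@k,4) for k in(kx,ky,kz)])
E
```

```text
[225.3 213.8] [0.4827 0.3897 0.013 ] lateral 0.0376
[281.4 214.1] [0.5544 0.3589 0.013 ] lateral -0.0404
dist 0.07800838513502394 uphill heading from screws 66.74739033782652 model 67.2
dpos [-1.03, -0.09, 5.88] dr [-0.1, 1.0, -0.2] rows>= 1.0
dpos [-0.1, -0.0, 2.8] dr [0.0, 0.0, 0.0] rows>= 0.4
dpos [-0.1, 0.0, 1.2] dr [0.0, 0.0, 0.0] rows>= 0.2
cur TCP in channel [np.float64(0.1633), np.float64(-0.001), np.float64(0.0946)]
```

step_arm(
  increments=[
    {"delta_pos": [-0.5, 0, 3], "dr": [0, 1, 0], "fingers": 0.8},
    {"delta_pos": [-1.0, 0, 5.9], "dr": [0, 1, 0], "fingers": 0.8},
    {"delta_pos": [-1.1, 0, 7.3], "dr": [0, 1, 0], "fingers": 0.8},
    {"delta_pos": [-1.1, 0, 8.3], "dr": [0, 1, 0], "fingers": 0.8},
    {"delta_pos": [-1.1, 0, 8.7], "dr": [0, 1, 0], "fingers": 0.8},
  ],
)

```text
time: 7.8
tool_pos: [0.4992, 0.3289, 0.1482]
tool_rot: [-3.138, -0.785, 1.169]
contact_force: [-0.7, 0.3, -0.8]
opening: 0.0175
grip_force: 44.8
```

step_arm(
  increments=[
    {"delta_pos": [0, 0, 0.4], "dr": [0, 0, 0], "fingers": 0.8},
    {"delta_pos": [0, 0, 0.7], "dr": [0, 0, 0], "fingers": 0.8},
    {"delta_pos": [-0.1, 0, 1.0], "dr": [0, 0, 0], "fingers": 0.8},
    {"delta_pos": [-0.1, 0, 1.0], "dr": [0, 0, 0], "fingers": 0.8},
    {"delta_pos": [-0.1, 0, 1.0], "dr": [0, 0, 0], "fingers": 0.8},
  ],
)

```text
time: 8.43
tool_pos: [0.5014, 0.3344, 0.1404]
tool_rot: [-3.138, -0.785, 1.169]
contact_force: [0.1, 0.5, -0.2]
opening: 0.0177
grip_force: 44.7
```

```bash
python3 - <<'E'
from h import *
stat(); f=np.load("rest.npz"); p,R=pose(); print([round((p-f["foot"])@f[k],4) for k in("kx","ky","kz")])
t=viewer.read_camera("top")[:,:,::-1];s=viewer.read_camera("scene")[:,:,::-1]; w=viewer.read_camera("wrist")[:,:,::-1]
c=np.zeros((600,800,3),'uint8')
a=crop(t,(130,150,210,235),5); c[:425,:400]=a; a=crop(s,(290,215,370,305),5); c[:450,400:]=a
a=np.clip(w[150:300,150:350]*1.5,0,255).astype('uint8'); c[450:600,:200]=a
cv2.imwrite("pics/c3.png",c)
E
```

```text
{'time': 8.425, 'qpos': [0.12, 0.434, 1.992, 1.255, 0.703, -0.485], 'tool_pos': [0.501, 0.334, 0.14], 'tool_rot': [-3.138, -0.785, 1.169], 'contact_force': [0.097, 0.533, -0.211], 'torque': [-0.55, 0.328, -0.024], 'grip_force': 44.75, 'opening': 0.018}
[np.float64(0.1497), np.float64(-0.001), np.float64(-0.002)]
```

View pics/c3.png

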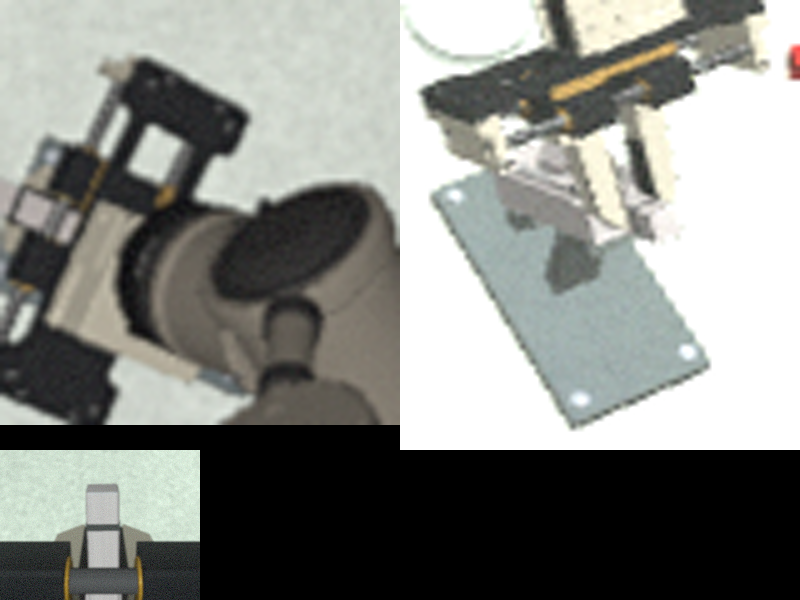

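step_arm(
  increments=[
    {"delta_pos": [0, 0, 0.1], "dr": [0, 0, 0], "fingers": 0.8},
    {"delta_pos": [0, 0, 0.2], "dr": [0, 0, 0], "fingers": 0.8},
    {"delta_pos": [-0.1, 0, 0.25], "dr": [0, 0, 0], "fingers": 0.8},
    {"delta_pos": [-0.2, 0, 0.25], "dr": [0, 0, 0], "fingers": 0.8},
    {"delta_pos": [-0.3, 0, 0.25], "dr": [0, 0, 0], "fingers": 0.8},
  ],
)

```text
time: 9.2
tool_pos: [0.5012, 0.3341, 0.1363]
tool_rot: [-3.138, -0.785, 1.168]
contact_force: [0.9, 0.9, -0.2]
opening: 0.0174
grip_force: 44.7
```

step_arm(
  increments=[
    {"delta_pos": [-0.1, 0, 0.1], "dr": [0, 0, 0], "fingers": 0.8},
    {"delta_pos": [-0.2, 0, 0.2], "dr": [0, 0, 0], "fingers": 0.8},
    {"delta_pos": [-0.25, 0, 0.2], "dr": [0, 0, 0], "fingers": 0.8},
    {"delta_pos": [-0.25, 0, 0.2], "dr": [0, 0, 0], "fingers": 0.8},
    {"delta_pos": [-0.25, 0, 0.2], "dr": [0, 0, 0], "fingers": 0.8},
  ],
)

```text
time: 9.82
tool_pos: [0.502, 0.3349, 0.1351]
tool_rot: [-3.139, -0.789, 1.17]
contact_force: [2.0, 5.9, 6.7]
opening: 0.0172
grip_force: 44.8
```

```bash
python3 - <<'E'
from h import *
stat(); f=np.load("rest.npz"); p,R=pose(); print([round((p-f["foot"])@f[k],4) for k in("kx","ky","kz")])
E
```

```text
{'time': 9.825, 'qpos': [0.12, 0.445, 1.997, 1.279, 0.699, -0.515], 'tool_pos': [0.502, 0.335, 0.135], 'tool_rot': [-3.139, -0.789, 1.17], 'contact_force': [2.048, 5.921, 6.681], 'torque': [0.751, -0.019, 0.028], 'grip_force': 44.77, 'opening': 0.017}
[np.float64(0.1465), np.float64(-0.0014), np.float64(-0.0062)]
```

step_arm(
  increments=[
    {"delta_pos": [0.1, 0, 0], "dr": [0, 0, 0], "fingers": 0.4},
    {"delta_pos": [0.1, 0, 0], "dr": [0, 0, 0], "fingers": 0.2},
    {"delta_pos": [0.1, 0, 0], "dr": [0, 0, 0], "fingers": 0.2},
    {"delta_pos": [0.1, 0, 0], "dr": [0, 0, 0], "fingers": 0.2},
    {"delta_pos": [0.1, 0, 0], "dr": [0, 0, 0], "fingers": 0.2},
  ],
)

```text
time: 10.45
tool_pos: [0.5013, 0.3344, 0.1338]
tool_rot: [-3.137, -0.785, 1.168]
contact_force: [0.1, -0.7, -0.2]
opening: 0.037
grip_force: 0.0
```

step_arm(
  increments=[
    {"delta_pos": [0, 0, -1], "dr": [0, 0, 0], "fingers": 0.2},
    {"delta_pos": [0, 0, -3], "dr": [0, 0, 0], "fingers": 0.2},
    {"delta_pos": [0, 0, -5], "dr": [0, 0, 0], "fingers": 0.2},
    {"delta_pos": [0, 0, -6], "dr": [0, 0, 0], "fingers": 0.2},
    {"delta_pos": [0, 0, -6], "dr": [0, 0, 0], "fingers": 0.2},
  ],
)

```text
time: 11.08
tool_pos: [0.4853, 0.295, 0.177]
tool_rot: [-3.139, -0.785, 1.169]
contact_force: [-0.1, 0.0, 0.0]
opening: 0.0368
grip_force: 0.0
```

```bash
python3 - <<'E'
from h import *
stat(); f=np.load("rest.npz"); foot,kx,ky,kz=[f[k] for k in("foot","kx","ky","kz")]; p,R=pose(); print([round((p-f["foot"])@f[k],4) for k in("kx","ky","kz")])
P=viewer.camera_params("wrist"); np.save("P4.npy",P["T"])
w=viewer.read_camera("wrist")[:,:,::-1]; cv2.imwrite("pics/w4.png",w); cv2.imwrite("pics/w4b.png",np.clip(w*1.5,0,255).astype('uint8'))
print("head proj",proj("wrist",foot+.18*kx+.009*kz),proj("wrist",foot+.18*kx-.009*kz))
# fit planar kinematics from log: r, z of wrist etc.
L=[eval(l) for l in open("log.txt")]
from scipy.optimize import least_squares
def fk(q,a):
    h,a1,L1,e,L2,lt,off=a
    Rz=lambda t:Ro.from_euler("z",t).as_matrix(); Ry=lambda t:Ro.from_euler("y",t).as_matrix()
    R=Rz(q[0]); x=R@[a1,off,h]; R=R@Ry(q[1]); x=x+R@[0,0,L1]; R=R@Ry(q[2]); x=x+R@[e,0,L2]; R=R@Rz(q[3])@Ry(q[4]); x=x+R@[0,0,lt]; return x,R@Rz(q[5])
def res(a): return np.concatenate([fk(q,a)[0]-p for q,p,_ in L])
s=least_squares(res,[.15,0,.4,0,.4,.25,.076]); print(s.x.round(4),np.abs(s.fun).max())
for q,_,r in L: 
    M=Ro.from_euler("xyz",r).as_matrix(); print((fk(q,s.x)[1].T@M).round(2).tolist())
E
```

```text
{'time': 11.075, 'qpos': [0.028, 0.328, 2.023, 1.139, 0.788, -0.418], 'tool_pos': [0.485, 0.295, 0.177], 'tool_rot': [-3.139, -0.785, 1.169], 'contact_force': [-0.056, 0.048, 0.013], 'torque': [-0.491, 0.216, 0.028], 'grip_force': 0.0, 'opening': 0.037}
[np.float64(0.1455), np.float64(-0.0014), np.float64(0.0541)]
head proj [250.7004223  169.05634872] [250.8744358  163.77684046]
[0.2229 0.     0.5062 0.0465 0.3796 0.3181 0.0764] 4.82424655778857e-10
[[0.0, -1.0, 0.0], [1.0, 0.0, 0.0], [-0.0, 0.0, 1.0]]
[[0.0, -1.0, 0.0], [1.0, 0.0, 0.0], [-0.0, 0.0, 1.0]]
[[0.0, -1.0, 0.0], [1.0, 0.0, 0.0], [-0.0, 0.0, 1.0]]
[[-0.0, -1.0, 0.0], [1.0, -0.0, 0.0], [-0.0, 0.0, 1.0]]
[[-0.0, -1.0, 0.0], [1.0, -0.0, 0.0], [-0.0, 0.0, 1.0]]
[[0.0, -1.0, 0.0], [1.0, 0.0, -0.0], [0.0, 0.0, 1.0]]
[[0.0, -1.0, -0.0], [1.0, 0.0, -0.0], [0.0, -0.0, 1.0]]
```

View pics/w4b.png

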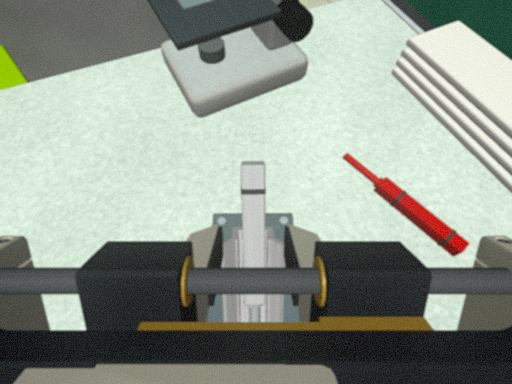

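The picture shows the key seated in the channel, its top end at (253,165) and the channel symmetric about column 253. The kinematics fit is exact, so I can check the regrasp for reach.

```bash
cat >> h.py <<'E'
from scipy.optimize import least_squares
A=[.2229,0,.5062,.0465,.3796,.3181,.0764]
LO=np.array([-2.53,-.77,.04,-1,.28,-3.11]);HI=np.array([2.53,2.02,2.7,4.14,2.66,3.11])
def fk(q):
    h,a1,L1,e,L2,lt,off=A; rz=lambda t:Ro.from_euler("z",t); ry=lambda t:Ro.from_euler("y",t)
    R=rz(q[0]);x=R.apply([a1,off,h]);R=R*ry(q[1]);x=x+R.apply([0,0,L1]);R=R*ry(q[2]);x=x+R.apply([e,0,L2]);R=R*rz(q[3])*ry(q[4]);return x+R.apply([0,0,lt]),R*rz(q[5]+np.pi/2)
def ik(p,R,q0):
    f=lambda q:np.r_[(fk(q)[0]-p)*3,(R.inv()*fk(q)[1]).as_rotvec()]
    s=least_squares(f,np.clip(q0,LO+.02,HI-.02),bounds=(LO,HI)); return s.x,np.abs(s.fun).max(),np.minimum(s.x-LO,HI-s.x).min()
def frame(kx,kz,al): # tool with its z at al from -kx towards -kz, y level across
    ky=np.cross(kz,kx); z=-kx*np.cos(al)-kz*np.sin(al); y=-ky; return Ro.from_matrix(np.c_[np.cross(y,z),y,z])
E
python3 - <<'E'
from h import *
f=np.load("rest.npz"); foot,kx,ky,kz=[f[k] for k in("foot","kx","ky","kz")]
qs=np.array(robot.observe()["qpos"]); C=np.array([.443,-.2585]); up=np.array([0,0,1.]); S=.160
for al in (0,20,35,45):
    a=np.radians(al); R=frame(kx,kz,a); G=foot-.0014*ky+S*kx; z=R.as_matrix()[:,2]
    q1,e1,m1=ik(G+.019*z,R,qs); q2,e2,m2=ik(G-.08*z,R,q1)
    print("al",al,"rest",q1.round(2),round(e1,4),round(m1,2),"| back",q2.round(2),round(e2,4),round(m2,2))
    for psi in (-90,-60,-30,0,30):
        h=np.array([np.cos(np.radians(psi)),np.sin(np.radians(psi)),0]); Rl=frame(up,-h,a); zl=Rl.as_matrix()[:,2]; o=[]
        for cd,pz in ((225,.11),(225,.066),(180,.066)):
            c=C+.048*np.array([np.cos(np.radians(cd)),np.sin(np.radians(cd))]); best=min((ik(np.r_[c,pz+S]+.019*zl,Rl,q0) for q0 in([-.6,.3,1.8,.0,1.0,0],[-.6,.3,1.8,.5,1.0,0.5],[-.6,.3,1.8,0,1.2,2.2],[-.6,.3,1.8,0,1.2,-2.2])),key=lambda r:(round(r[1],3),-r[2])); o.append(best)
        print("   psi",psi,[round(b[1],3) for b in o],[round(b[2],2) for b in o],o[1][0].round(2))
E
```

```text
al 0 rest [ 0.64  1.01  0.78 -0.41  2.02  0.99] 0.0 0.59 | back [ 0.68  1.2   0.18 -0.52  2.41  0.81] 0.0 0.14
   psi -90 [np.float64(0.0), np.float64(0.0), np.float64(0.0)] [np.float64(0.74), np.float64(0.74), np.float64(0.71)] [-0.77  0.32  1.62 -0.    1.21  2.37]
   psi -60 [np.float64(0.0), np.float64(0.0), np.float64(0.0)] [np.float64(1.0), np.float64(0.93), np.float64(0.9)] [-0.77  0.32  1.62  0.    1.21  1.84]
   psi -30 [np.float64(0.0), np.float64(0.0), np.float64(0.0)] [np.float64(1.0), np.float64(0.93), np.float64(0.9)] [-0.77  0.32  1.62  0.    1.21  1.32]
   psi 0 [np.float64(0.0), np.float64(0.0), np.float64(0.0)] [np.float64(1.0), np.float64(0.93), np.float64(0.9)] [-0.77  0.32  1.62 -0.    1.21  0.8 ]
   psi 30 [np.float64(0.0), np.float64(0.0), np.float64(0.0)] [np.float64(1.0), np.float64(0.93), np.float64(0.9)] [-0.77  0.32  1.62  0.    1.21  0.27]
al 20 rest [ 0.58  0.8   1.07 -0.24  1.64  1.01] 0.0 0.76 | back [ 0.61  0.83  0.77 -0.24  1.91  0.97] 0.0 0.73
   psi -90 [np.float64(0.0), np.float64(0.0), np.float64(0.0)] [np.float64(0.44), np.float64(0.39), np.float
[... 1735 characters left out ...]
0.05), np.float64(0.0), np.float64(0.0)] [-0.38  0.28  1.94 -1.    0.88 -2.87]
   psi -60 [np.float64(0.0), np.float64(0.036), np.float64(0.044)] [np.float64(0.09), np.float64(0.0), np.float64(0.0)] [-0.61  0.1   2.15 -1.    0.34  2.87]
   psi -30 [np.float64(0.0), np.float64(0.0), np.float64(0.0)] [np.float64(0.11), np.float64(0.03), np.float64(0.01)] [-0.95  0.07  2.24  1.28  0.31 -0.01]
   psi 0 [np.float64(0.0), np.float64(0.0), np.float64(0.0)] [np.float64(0.65), np.float64(0.57), np.float64(0.51)] [-1.19  0.18  2.11  1.07  0.85 -0.36]
   psi 30 [np.float64(0.0), np.float64(0.0), np.float64(0.0)] [np.float64(0.9), np.float64(0.85), np.float64(0.75)] [-1.22  0.35  1.85  0.82  1.25 -0.58]
```

```bash
python3 - <<'E'
from h import *
f=np.load("rest.npz"); foot,kx,ky,kz=[f[k] for k in("foot","kx","ky","kz")]
G=foot-.0014*ky+.160*kx
def w(al,b): R=frame(kx,kz,np.radians(al)); return G-b*R.as_matrix()[:,2],R
W=[w(55,.10),w(20,.09),w(20,.03),w(20,-.019)]; plan(W)
q=np.array(robot.observe()["qpos"])
for p,R in W: q,e,m=ik(p,R,q); print(p.round(3),q.round(2),round(e,4),round(m,2))
E
```

```text
dpos [7.21, -0.0, -2.84] dr [-0.1, -35.0, -0.2] rows>= 3.3
dpos [5.16, -0.0, 2.63] dr [-0.0, -35.0, -0.0] rows>= 3.3
dpos [-0.0, 0.0, 6.0] dr [0.0, 0.0, 0.0] rows>= 1.0
dpos [0.0, 0.0, 4.9] dr [0.0, 0.0, 0.0] rows>= 0.8
[0.497 0.324 0.248] [0.38 0.37 1.43 0.13 1.22 0.74] 0.0 0.94
[0.519 0.375 0.231] [ 0.62  0.83  0.73 -0.24  1.94  0.97] 0.0 0.69
[0.509 0.351 0.176] [ 0.6   0.8   0.93 -0.24  1.77  0.99] 0.0 0.76
[0.501 0.332 0.132] [ 0.58  0.8   1.07 -0.24  1.64  1.01] 0.0 0.76
```

step_arm(
  increments=[
    {"delta_pos": [0.5, 0, -3.5], "dr": [0, 0, 0], "fingers": 0.2},
    {"delta_pos": [2.5, 0, -4], "dr": [0, -9, 0], "fingers": 0.2},
    {"delta_pos": [4.5, 0, -4], "dr": [0, -18, 0], "fingers": 0.2},
    {"delta_pos": [6, 0, -3.4], "dr": [0, -27, 0], "fingers": 0.2},
    {"delta_pos": [7.2, 0, -2.8], "dr": [0, -35, 0], "fingers": 0.2},
  ],
)

```text
time: 11.75
tool_pos: [0.4978, 0.3241, 0.2478]
tool_rot: [-3.139, -0.204, 1.17]
contact_force: [-0.1, 0.4, 0.1]
opening: 0.0369
grip_force: 0.0
```

step_arm(
  increments=[
    {"delta_pos": [1.3, 0, 0], "dr": [0, -9, 0], "fingers": 0.2},
    {"delta_pos": [2.6, 0, 0.5], "dr": [0, -18, 0], "fingers": 0.2},
    {"delta_pos": [4, 0, 1.3], "dr": [0, -27, 0], "fingers": 0.2},
    {"delta_pos": [5.2, 0, 2.6], "dr": [0, -35, 0], "fingers": 0.2},
    {"delta_pos": [5.2, 0, 2.6], "dr": [0, -35, 0], "fingers": 0.2},
  ],
)

```text
time: 12.38
tool_pos: [0.5178, 0.3783, 0.2243]
tool_rot: [-3.129, 0.411, 1.182]
contact_force: [-0.8, 0.1, -0.5]
opening: 0.0367
grip_force: 0.0
```

step_arm(
  increments=[
    {"delta_pos": [0, 0, 1.5], "dr": [0, 0, 0], "fingers": 0.2},
    {"delta_pos": [0, 0, 3], "dr": [0, 0, 0], "fingers": 0.2},
    {"delta_pos": [0, 0, 4], "dr": [0, 0, 0], "fingers": 0.2},
    {"delta_pos": [0, 0, 4], "dr": [0, 0, 0], "fingers": 0.2},
    {"delta_pos": [0, 0, 4], "dr": [0, 0, 0], "fingers": 0.2},
  ],
)

```text
time: 13.0
tool_pos: [0.513, 0.3617, 0.1967]
tool_rot: [-3.137, 0.4, 1.175]
contact_force: [0.3, -1.2, -0.0]
opening: 0.0366
grip_force: 0.0
```

```bash
python3 - <<'E'
from h import *
stat()
f=np.load("rest.npz"); foot,kx,ky,kz=[f[k] for k in("foot","kx","ky","kz")]
G=foot-.0014*ky+.160*kx
R=frame(kx,kz,np.radians(20)); plan([(G+.019*R.as_matrix()[:,2],R)])
P=viewer.camera_params("wrist"); w=viewer.read_camera("wrist")[:,:,::-1]; cv2.imwrite("pics/w5.png",w)
s=viewer.read_camera("scene")[:,:,::-1]
a=crop(s,(280,190,380,300),4)
c=np.zeros((600,800,3),'uint8'); c[:288,:384]=cv2.resize(np.clip(w*1.5,0,255).astype('uint8'),(384,288)); c[:440,400:]=a; cv2.imwrite("pics/c5.png",c)
E
```

```text
{'time': 13.0, 'qpos': [0.598, 0.792, 0.892, -0.216, 1.796, 0.983], 'tool_pos': [0.513, 0.362, 0.197], 'tool_rot': [-3.137, 0.4, 1.175], 'contact_force': [0.264, -1.172, -0.0], 'torque': [0.128, -0.011, 0.018], 'grip_force': 0.0, 'opening': 0.037}
dpos [-0.4, 0.05, 7.21] dr [-0.2, -2.1, 0.1] rows>= 1.2
```

View pics/c5.png

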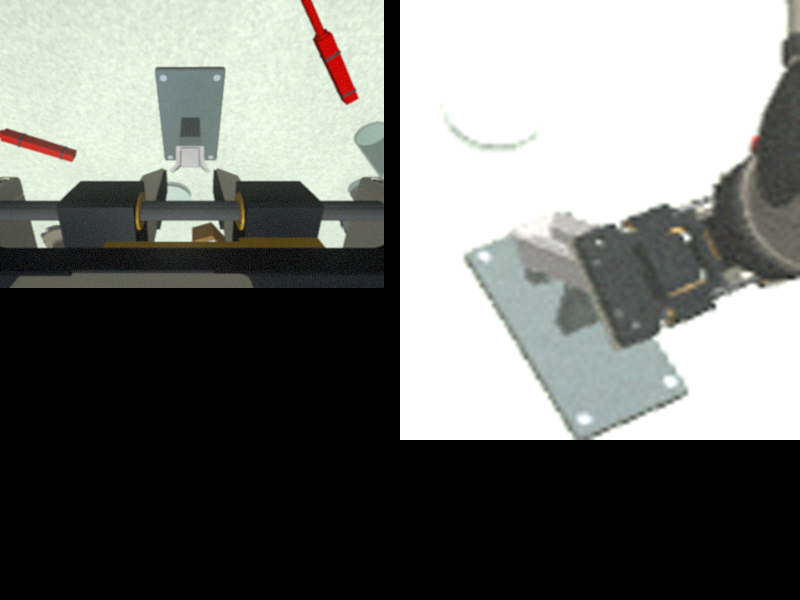

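The wrist view shows the key's end at (189,157), centred between the fingers. I approach and grip.

step_arm(
  increments=[
    {"delta_pos": [-0.2, 0, 2], "dr": [0, -2, 0], "fingers": 0.2},
    {"delta_pos": [-0.4, 0, 4], "dr": [0, -2, 0], "fingers": 0.2},
    {"delta_pos": [-0.4, 0, 6], "dr": [0, -2, 0], "fingers": 0.2},
    {"delta_pos": [-0.4, 0, 7.2], "dr": [0, -2, 0], "fingers": 0.2},
    {"delta_pos": [-0.4, 0, 7.2], "dr": [0, -2, 0], "fingers": 0.2},
  ],
)

```text
time: 13.72
tool_pos: [0.4996, 0.3318, 0.1297]
tool_rot: [-3.135, 0.439, 1.176]
contact_force: [0.1, -0.2, 1.1]
opening: 0.0366
grip_force: 0.0
```

```bash
python3 - <<'E'
from h import *
stat()
f=np.load("rest.npz"); foot,kx,ky,kz=[f[k] for k in("foot","kx","ky","kz")]
R=frame(kx,kz,np.radians(20)); plan([(foot-.0014*ky+.160*kx+.019*R.as_matrix()[:,2],R)])
E
```

```text
{'time': 13.725, 'qpos': [0.582, 0.803, 1.068, -0.235, 1.643, 1.006], 'tool_pos': [0.5, 0.332, 0.13], 'tool_rot': [-3.135, 0.439, 1.176], 'contact_force': [0.068, -0.164, 1.087], 'torque': [0.192, 0.031, -0.023], 'grip_force': 0.0, 'opening': 0.037}
dpos [-0.0, 0.1, -0.24] dr [-0.3, 0.2, 0.2] rows>= 0.0
```

step_arm(
  increments=[
    {"delta_pos": [0, 0, 0], "dr": [0, 0, 0], "fingers": 0.8},
    {"delta_pos": [0, 0, 0], "dr": [0, 0, 0], "fingers": 0.8},
    {"delta_pos": [0, 0, 0], "dr": [0, 0, 0], "fingers": 0.8},
    {"delta_pos": [0, 0, 0], "dr": [0, 0, 0], "fingers": 0.8},
    {"delta_pos": [0, 0, 0], "dr": [0, 0, 0], "fingers": 0.8},
  ],
  newtons=58,
)

```text
time: 14.35
tool_pos: [0.5005, 0.3327, 0.1314]
tool_rot: [-3.137, 0.435, 1.175]
contact_force: [1.4, 2.6, 3.3]
opening: 0.0177
grip_force: 58.0
```

```bash
python3 - <<'E'
from h import *
stat()
f=np.load("rest.npz"); foot,kx,ky,kz=[f[k] for k in("foot","kx","ky","kz")]
p0,R0=pose(); up=np.array([0,0,1.])
# key frame in tool: axis dir and pin tip
kt=R0.inv().apply(kx); kzt=R0.inv().apply(kz); pt=R0.inv().apply(foot-.0014*ky-p0); np.savez("grasp.npz",kt=kt,kzt=kzt,pt=pt); print("key axis in tool",kt.round(3),"pin",pt.round(4))
def tool(pin,kxx,kzz):
    M=np.c_[kxx,np.cross(kzz,kxx),kzz]; Mt=np.c_[kt,np.cross(kzt,kt),kzt]; R=Ro.from_matrix(M@Mt.T); return np.array(pin)-R.apply(pt),R
def up_(pin,psi): a=np.radians(psi); return tool(pin,up,-np.array([np.cos(a),np.sin(a),0]))
W=[(p0+.045*kz,R0),up_([.49,.27,.13],67.2),up_([.47,.13,.15],52),up_([.44,-.02,.15],37),up_([.42,-.17,.15],22),up_([.409,-.2925,.12],22)]
plan(W); q=np.array(robot.observe()["qpos"])
for p,R in W: q,e,m=ik(p,R,q); print(p.round(3),q.round(2),round(e,4),round(m,2))
E
```

```text
{'time': 14.35, 'qpos': [0.582, 0.801, 1.066, -0.235, 1.643, 1.006], 'tool_pos': [0.5, 0.333, 0.131], 'tool_rot': [-3.137, 0.435, 1.175], 'contact_force': [1.369, 2.612, 3.311], 'torque': [0.13, -0.059, 0.009], 'grip_force': 57.99, 'opening': 0.018}
key axis in tool [ 0.343 -0.003 -0.939] pin [-0.0552  0.0009  0.131 ]
dpos [-4.23, -0.01, -1.54] dr [0.0, 0.0, 0.0] rows>= 0.7
dpos [-6.68, 1.36, -8.89] dr [-0.1, 45.0, -0.2] rows>= 4.2
dpos [-12.18, 3.72, -6.59] dr [-5.2, 0.0, 14.3] rows>= 2.3
dpos [-12.86, 7.01, -4.71] dr [-5.1, 0.0, 14.1] rows>= 2.5
dpos [-10.01, 10.92, -3.68] dr [-5.1, 0.0, 14.1] rows>= 2.4
dpos [-6.32, 10.94, 0.86] dr [0.0, 0.0, 0.0] rows>= 2.0
[0.488 0.303 0.163] [ 0.56  0.72  1.14 -0.24  1.65  0.98] 0.0 0.76
[0.492 0.277 0.272] [0.21 0.25 1.59 0.32 1.13 0.5 ] 0.0 0.85
[0.474 0.136 0.292] [-0.07  0.09  1.72  0.32  1.15  0.49] 0.0 0.86
[ 0.445 -0.015  0.292] [-0.43  0.01  1.81  0.34  1.18  0.38] 0.0 0.78
[ 0.426 -0.167  0.292] [-0.77  0.04  1.77  0.34  1.2   0.31] 0.0 0.81
[ 0.415 -0.289  0.262] [-0.98  0.2   1.67  0.37  1.22  0.09] 0.0 0.94
```

step_arm(
  increments=[
    {"delta_pos": [-2.1, 0, -0.8], "dr": [0, 0, 0], "fingers": 0.8},
    {"delta_pos": [-4.2, 0, -1.5], "dr": [0, 0, 0], "fingers": 0.8},
    {"delta_pos": [-5.2, 0, -3.6], "dr": [0, 0, 0], "fingers": 0.8},
    {"delta_pos": [-6.3, 0, -6], "dr": [0, 0, 0], "fingers": 0.8},
    {"delta_pos": [-6.3, 0, -6], "dr": [0, 0, 0], "fingers": 0.8},
  ],
)

```text
time: 14.98
tool_pos: [0.4889, 0.3033, 0.2134]
tool_rot: [-3.139, 0.434, 1.174]
contact_force: [1.1, -0.3, -1.4]
opening: 0.0177
grip_force: 58.0
```

step_arm(
  increments=[
    {"delta_pos": [-0.9, 0.3, -0.9], "dr": [0, 9, 0], "fingers": 0.8},
    {"delta_pos": [-1.8, 0.6, -1.8], "dr": [0, 18, 0], "fingers": 0.8},
    {"delta_pos": [-2.8, 0.9, -2.6], "dr": [0, 27, 0], "fingers": 0.8},
    {"delta_pos": [-3.7, 1.1, -3.5], "dr": [0, 36, 0], "fingers": 0.8},
    {"delta_pos": [-4.6, 1.4, -4.4], "dr": [0, 45, 0], "fingers": 0.8},
  ],
)

```text
time: 15.6
tool_pos: [0.492, 0.2758, 0.2705]
tool_rot: [-3.136, -0.353, 1.17]
contact_force: [-1.3, -0.0, -1.4]
opening: 0.0174
grip_force: 58.0
```

step_arm(
  increments=[
    {"delta_pos": [-2.4, 0.7, -1.3], "dr": [-1, 0, 2.8], "fingers": 0.8},
    {"delta_pos": [-4.8, 1.5, -2.6], "dr": [-2, 0, 5.7], "fingers": 0.8},
    {"delta_pos": [-7.3, 2.2, -4], "dr": [-3.1, 0, 8.6], "fingers": 0.8},
    {"delta_pos": [-9.7, 3, -5.3], "dr": [-4.1, 0, 11.4], "fingers": 0.8},
    {"delta_pos": [-12.2, 3.7, -6.6], "dr": [-5.2, 0, 14.3], "fingers": 0.8},
  ],
)

```text
time: 16.23
tool_pos: [0.4727, 0.1343, 0.2898]
tool_rot: [-3.134, -0.346, 0.903]
contact_force: [-0.2, -0.1, 0.1]
opening: 0.0173
grip_force: 58.0
```

step_arm(
  increments=[
    {"delta_pos": [-2.6, 1.4, -0.9], "dr": [-1, 0, 2.8], "fingers": 0.8},
    {"delta_pos": [-5.2, 2.8, -1.9], "dr": [-2, 0, 5.6], "fingers": 0.8},
    {"delta_pos": [-7.7, 4.2, -2.8], "dr": [-3.1, 0, 8.5], "fingers": 0.8},
    {"delta_pos": [-10.3, 5.6, -3.8], "dr": [-4.1, 0, 11.3], "fingers": 0.8},
    {"delta_pos": [-12.9, 7, -4.7], "dr": [-5.1, 0, 14.1], "fingers": 0.8},
  ],
)

```text
time: 16.85
tool_pos: [0.4432, -0.0167, 0.2898]
tool_rot: [-3.134, -0.345, 0.641]
contact_force: [-1.0, -0.4, -0.3]
opening: 0.0176
grip_force: 58.0
```

step_arm(
  increments=[
    {"delta_pos": [-2, 2.2, -0.7], "dr": [-1, 0, 2.8], "fingers": 0.8},
    {"delta_pos": [-4, 4.4, -1.5], "dr": [-2, 0, 5.6], "fingers": 0.8},
    {"delta_pos": [-6, 6.6, -2.2], "dr": [-3.1, 0, 8.5], "fingers": 0.8},
    {"delta_pos": [-8, 8.8, -2.9], "dr": [-4.1, 0, 11.3], "fingers": 0.8},
    {"delta_pos": [-10, 10.9, -3.7], "dr": [-5.1, 0, 14.1], "fingers": 0.8},
  ],
)

```text
time: 17.48
tool_pos: [0.4238, -0.1678, 0.29]
tool_rot: [-3.134, -0.344, 0.379]
contact_force: [0.5, -0.1, -1.1]
opening: 0.0174
grip_force: 58.0
```

step_arm(
  increments=[
    {"delta_pos": [-1.9, 3.3, 0], "dr": [0, 0, 0], "fingers": 0.8},
    {"delta_pos": [-3.6, 6.5, 0], "dr": [0, 0, 0], "fingers": 0.8},
    {"delta_pos": [-5, 8.7, 0.3], "dr": [0, 0, 0], "fingers": 0.8},
    {"delta_pos": [-5.3, 9.9, 0.3], "dr": [0, 0, 0], "fingers": 0.8},
    {"delta_pos": [-5.3, 9.9, 0.3], "dr": [0, 0, 0], "fingers": 0.8},
  ],
)

```text
time: 18.1
tool_pos: [0.4163, -0.2772, 0.2697]
tool_rot: [-3.135, -0.345, 0.381]
contact_force: [-0.2, 1.2, -0.4]
opening: 0.0172
grip_force: 58.0
```

```bash
python3 - <<'E'
from h import *
stat(); p,R=pose(); g=np.load("grasp.npz"); print("pin est",(p+R.apply(g["pt"])).round(4),"axis",R.apply(g["kt"]).round(3))
t=viewer.read_camera("top")[:,:,::-1];s=viewer.read_camera("scene")[:,:,::-1];w=viewer.read_camera("wrist")[:,:,::-1]
for n,i in zip(("w6","t6","s6"),(w,t,s)): cv2.imwrite(f"pics/{n}.png",i)
c=np.zeros((600,800,3),'uint8'); a=crop(s,(155,95,255,215),5)[:600]; c[:600,:500]=a
a=crop(t,(300,160,400,260),3); c[:300,500:]=a; c[300:525,500:]=cv2.resize(np.clip(w*1.5,0,255).astype('uint8'),(300,225)); cv2.imwrite("pics/c6.png",c)
pe=p+R.apply(g["pt"]); print("proj pin scene",proj("scene",pe).round(1),"top",proj("top",pe).round(1),"key top in scene",proj("scene",pe+R.apply(g["kt"])*.18).round(1))
E
```

```text
{'time': 18.1, 'qpos': [-0.959, 0.183, 1.673, 0.358, 1.231, 0.118], 'tool_pos': [0.416, -0.277, 0.27], 'tool_rot': [-3.135, -0.345, 0.381], 'contact_force': [-0.205, 1.195, -0.399], 'torque': [-0.173, 0.355, 0.014], 'grip_force': 57.996, 'opening': 0.017}
pin est [ 0.4093 -0.2801  0.1278] axis [ 0.006 -0.001  1.   ]
proj pin scene [209.8 141.7] top [355.9 229.5] key top in scene [206.6 101.7]
```

View pics/c6.png

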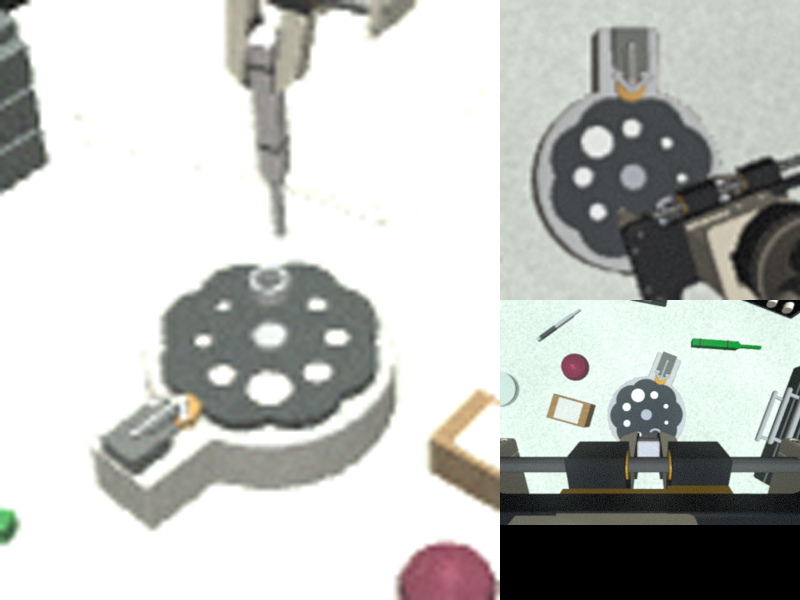

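The scene crop shows the key upright in the gripper with its pin tip at (281,236), just above the cup, whose rim centre is at (270,278). The largest opening, at (270,388), is one click off the pointer.

```bash
python3 - <<'E'
from h import *
s0=cv2.imread("pics/scene0.png");s6=cv2.imread("pics/s6.png"); t0=cv2.imread("pics/top0.png"); w=cv2.imread("pics/w6.png")
def ringc(im,r,thr):
    g=cv2.cvtColor(im,cv2.COLOR_BGR2GRAY)[r[1]:r[3],r[0]:r[2]]; k=4; g=cv2.resize(g,None,fx=k,fy=k,interpolation=cv2.INTER_CUBIC); m=(g>thr).astype('uint8')
    cs,_=cv2.findContours(m,cv2.RETR_EXTERNAL,cv2.CHAIN_APPROX_NONE); c=max(cs,key=cv2.contourArea); e=cv2.fitEllipse(c); return (np.array(e[0])+.5)/k-.5+np.array(r[:2]),np.array(e[1])/k
for n,im,r in(("scene",s0,(201,143,217,158)),("scene",s6,(201,143,217,158)),("top",t0,(347,221,366,240))):
    c,ax=ringc(im,r,58); print(n,c.round(2),ax.round(1),onplane(n,c,.075).round(4))
for n,im,r in(("scene",s0,(198,165,222,182)),("top",t0,(322,195,342,212))):
    c,ax=ringc(im,r,75); print("big",n,c.round(2),ax.round(1),onplane(n,c,.062).round(4))
# hub
for n,r in(("top",(336,211,352,227)),("scene",(200,154,218,169))):
    c,ax=ringc({"top":t0,"scene":s0}[n],r,70); print("hub",n,c.round(2),ax.round(1),onplane(n,c,.062).round(4))
# pin tip by dark column in s6
g=cv2.cvtColor(s6,cv2.COLOR_BGR2GRAY); 
for r in range(132,145): print(r,g[r,204:218].tolist())
E
```

```text
scene [208.25 150.01] [17.5 17.9] [ 0.4071 -0.2942  0.075 ]
scene [208.39 150.02] [17.7 18. ] [ 0.4068 -0.2938  0.075 ]
top [356.47 230.15] [10.1 10.3] [ 0.4104 -0.2932  0.075 ]
big scene [208.41 172.16] [7.1 9.7] [ 0.475  -0.2241  0.062 ]
big top [331.97 206.75] [10.  10.6] [ 0.4781 -0.2246  0.062 ]
hub top [343.91 218.51] [7.5 7.8] [ 0.4443 -0.2595  0.062 ]
hub scene [208.49 161.61] [5.8 7.8] [ 0.439  -0.2609  0.062 ]
132 [166, 166, 167, 168, 128, 85, 81, 105, 125, 154, 145, 157, 159, 162]
133 [170, 167, 165, 167, 141, 98, 81, 106, 141, 133, 140, 144, 143, 145]
134 [166, 166, 168, 165, 145, 98, 79, 90, 151, 165, 166, 151, 134, 141]
135 [167, 166, 167, 167, 168, 108, 78, 93, 154, 169, 168, 170, 167, 169]
136 [166, 164, 165, 166, 166, 109, 78, 75, 153, 169, 168, 172, 168, 167]
137 [166, 165, 164, 162, 162, 108, 83, 73, 149, 167, 169, 169, 169, 171]
138 [165, 163, 166, 166, 165, 119, 88, 78, 146, 164, 169, 169, 168, 167]
139 [163, 168, 167, 172, 172, 120, 84, 77, 152, 168, 170, 169, 166, 167]
140 [166, 166, 168, 165, 169, 136, 93, 76, 129, 163, 171, 168, 165, 165]
141 [167, 166, 168, 167, 167, 129, 91, 79, 125, 163, 170, 170, 169, 168]
142 [163, 165, 166, 167, 167, 166, 123, 118, 159, 168, 168, 168, 169, 165]
143 [162, 169, 167, 168, 166, 164, 168, 168, 165, 165, 170, 168, 171, 170]
144 [164, 167, 171, 170, 167, 167, 171, 169, 168, 166, 168, 166, 167, 168]
```

```bash
python3 - <<'E'
from h import *
p,R=pose(); g=np.load("grasp.npz"); pin=p+R.apply(g["pt"])
C=np.array([.4449,-.2598]); cup=lambda d:C+.048*np.array([np.cos(np.radians(d)),np.sin(np.radians(d))])
t=lambda x:R.inv().apply(np.array(x)-pin)*100
print("cup0",cup(225.5)); 
for z in(.085,.066): print(z,t(np.r_[cup(225.5),z]).round(2))
for d in(225,215,205,195,185,180): print(d,(t(np.r_[cup(d),.066])-t(np.r_[cup(225.5),.066])).round(2))
E
```

```text
cup0 [ 0.41125636 -0.29403602]
0.085 [-1.85  1.44  3.97]
0.066 [-2.49  1.45  5.76]
225 [-0.02 -0.04 -0.01]
215 [-0.26 -0.83 -0.09]
205 [-0.37 -1.66 -0.12]
195 [-0.34 -2.5  -0.11]
185 [-0.18 -3.32 -0.05]
180 [-0.05 -3.71  0.  ]
```

step_arm(
  increments=[
    {"delta_pos": [-0.2, 1.4, 0.2], "dr": [0, 0, 0], "fingers": 0.8},
    {"delta_pos": [-1.0, 1.4, 1.8], "dr": [0, 0, 0], "fingers": 0.8},
    {"delta_pos": [-1.85, 1.4, 4.0], "dr": [0, 0, 0], "fingers": 0.8},
    {"delta_pos": [-1.85, 1.4, 4.0], "dr": [0, 0, 0], "fingers": 0.8},
    {"delta_pos": [-1.85, 1.4, 4.0], "dr": [0, 0, 0], "fingers": 0.8},
  ],
)

```text
time: 18.88
tool_pos: [0.4184, -0.292, 0.2273]
tool_rot: [-3.138, -0.346, 0.383]
contact_force: [-0.0, -1.0, -1.2]
opening: 0.0175
grip_force: 58.0
```

step_arm(
  increments=[
    {"delta_pos": [-0.15, 0, 0.4], "dr": [0, 0, 0], "fingers": 0.8},
    {"delta_pos": [-0.3, 0, 0.8], "dr": [0, 0, 0], "fingers": 0.8},
    {"delta_pos": [-0.45, 0, 1.2], "dr": [0, 0, 0], "fingers": 0.8},
    {"delta_pos": [-0.55, 0, 1.5], "dr": [0, 0, 0], "fingers": 0.8},
    {"delta_pos": [-0.6, 0, 1.6], "dr": [0, 0, 0], "fingers": 0.8},
  ],
)

```text
time: 19.5
tool_pos: [0.4176, -0.2914, 0.2091]
tool_rot: [-3.137, -0.345, 0.382]
contact_force: [-0.1, -0.8, -0.9]
opening: 0.0178
grip_force: 58.0
```

```bash
python3 - <<'E'
from h import *
stat(); p,R=pose(); g=np.load("grasp.npz"); print("pin est",(p+R.apply(g["pt"])).round(4),"axis",R.apply(g["kt"]).round(3))
E
```

```text
{'time': 19.5, 'qpos': [-0.974, 0.261, 1.749, 0.383, 1.092, 0.042], 'tool_pos': [0.418, -0.291, 0.209], 'tool_rot': [-3.137, -0.345, 0.382], 'contact_force': [-0.071, -0.84, -0.92], 'torque': [-0.221, 0.399, 0.009], 'grip_force': 57.996, 'opening': 0.018}
pin est [ 0.4107 -0.2945  0.0672] axis [ 0.005 -0.     1.   ]
```

step_arm(
  increments=[
    {"delta_pos": [-0.1, -0.4, 0], "dr": [0, 0, 0], "fingers": 0.8},
    {"delta_pos": [-0.25, -0.8, -0.1], "dr": [0, 0, 0], "fingers": 0.8},
    {"delta_pos": [-0.3, -1.2, -0.1], "dr": [0, 0, 0], "fingers": 0.8},
    {"delta_pos": [-0.35, -1.6, -0.1], "dr": [0, 0, 0], "fingers": 0.8},
    {"delta_pos": [-0.35, -2.0, -0.1], "dr": [0, 0, 0], "fingers": 0.8},
  ],
)

```text
time: 20.12
tool_pos: [0.4067, -0.2741, 0.2094]
tool_rot: [-3.137, -0.345, 0.383]
contact_force: [0.6, -0.7, -0.8]
opening: 0.0174
grip_force: 58.0
```

step_arm(
  increments=[
    {"delta_pos": [0, -0.5, 0], "dr": [0, 0, 0], "fingers": 0.8},
    {"delta_pos": [0.05, -0.9, 0], "dr": [0, 0, 0], "fingers": 0.8},
    {"delta_pos": [0.15, -1.3, 0.05], "dr": [0, 0, 0], "fingers": 0.8},
    {"delta_pos": [0.25, -1.7, 0.1], "dr": [0, 0, 0], "fingers": 0.8},
    {"delta_pos": [0.3, -2.1, 0.1], "dr": [0, 0, 0], "fingers": 0.8},
  ],
)

```text
time: 20.75
tool_pos: [0.4018, -0.2533, 0.2094]
tool_rot: [-3.137, -0.345, 0.383]
contact_force: [-0.1, 0.2, -1.3]
opening: 0.0179
grip_force: 58.0
```

step_arm(
  increments=[
    {"delta_pos": [0, 0, 0], "dr": [0, 0, 0], "fingers": 0.8},
    {"delta_pos": [0, 0, 0], "dr": [0, 0, 0], "fingers": 0.8},
    {"delta_pos": [0, 0.2, 0], "dr": [0, 0, 0], "fingers": 0.8},
    {"delta_pos": [0, 0.4, 0], "dr": [0, 0, 0], "fingers": 0.8},
    {"delta_pos": [0, 0.4, 0], "dr": [0, 0, 0], "fingers": 0.8},
  ],
)

```text
time: 21.38
tool_pos: [0.4035, -0.2576, 0.2093]
tool_rot: [-3.137, -0.345, 0.382]
contact_force: [0.0, -0.2, -0.8]
opening: 0.018
grip_force: 58.0
```

```bash
python3 - <<'E'
from h import *
stat(); p,R=pose(); g=np.load("grasp.npz"); print("pin est",(p+R.apply(g["pt"])).round(4),"axis",R.apply(g["kt"]).round(3))
s=viewer.read_camera("scene")[:,:,::-1];t=viewer.read_camera("top")[:,:,::-1]
cv2.imwrite("pics/s7.png",s);cv2.imwrite("pics/t7.png",t)
def blobs(im,n,r):
    g=cv2.cvtColor(np.ascontiguousarray(im),cv2.COLOR_BGR2GRAY)[r[1]:r[3],r[0]:r[2]]; m=(g>85).astype('uint8')
    k,l,st,ce=cv2.connectedComponentsWithStats(m)
    for i in range(1,k):
        if 8<st[i,4]<140:
            X=onplane(n,ce[i]+r[:2],.062); v=X[:2]-[.4443,-.2595]; print(n,st[i,4],X.round(3),"r",np.hypot(*v).round(3),"deg",np.degrees(np.arctan2(v[1],v[0])).round(0))
blobs(s,"scene",(180,140,240,190)); blobs(t,"top",(315,190,372,246))
E
```

```text
{'time': 21.375, 'qpos': [-0.957, 0.2, 1.832, 0.387, 1.066, 0.049], 'tool_pos': [0.403, -0.258, 0.209], 'tool_rot': [-3.137, -0.345, 0.382], 'contact_force': [0.035, -0.244, -0.82], 'torque': [-0.186, 0.362, 0.025], 'grip_force': 57.996, 'opening': 0.018}
pin est [ 0.3965 -0.2608  0.0674] axis [0.005 0.    1.   ]
scene 31 [ 0.44  -0.261  0.062] r 0.005 deg -160.0
scene 18 [ 0.476 -0.292  0.062] r 0.046 deg -46.0
scene 10 [ 0.407 -0.225  0.062] r 0.051 deg 137.0
scene 48 [ 0.489 -0.258  0.062] r 0.045 deg 2.0
scene 14 [ 0.441 -0.211  0.062] r 0.049 deg 94.0
scene 19 [ 0.475 -0.224  0.062] r 0.047 deg 50.0
top 85 [ 0.492 -0.258  0.062] r 0.047 deg 2.0
top 34 [ 0.478 -0.224  0.062] r 0.048 deg 47.0
top 27 [ 0.478 -0.293  0.062] r 0.048 deg -45.0
top 43 [ 0.445 -0.26   0.062] r 0.0 deg -31.0
top 24 [ 0.443 -0.21   0.062] r 0.049 deg 91.0
top 11 [ 0.444 -0.307  0.062] r 0.047 deg -90.0
top 15 [ 0.41  -0.226  0.062] r 0.048 deg 136.0
top 41 [ 0.373 -0.183  0.062] r 0.105 deg 133.0
top 15 [ 0.385 -0.29   0.062] r 0.067 deg -153.0
top 62 [ 0.377 -0.307  0.062] r 0.083 deg -145.0
```

```bash
python3 - <<'E'
from h import *
f=np.load("rest.npz"); foot,kx,ky,kz=[f[k] for k in("foot","kx","ky","kz")]; g=np.load("grasp.npz"); kt,kzt,pt=[g[k] for k in("kt","kzt","pt")]
up=np.array([0,0,1.])
def tool(pin,kxx,kzz):
    M=np.c_[kxx,np.cross(kzz,kxx),kzz]; Mt=np.c_[kt,np.cross(kzt,kt),kzt]; R=Ro.from_matrix(M@Mt.T); return np.array(pin)-R.apply(pt),R
def up_(pin,psi): a=np.radians(psi); return tool(pin,up,-np.array([np.cos(a),np.sin(a),0]))
F=foot-.0014*ky; p,R=pose()
W=[(p+[0,0,.085],R),up_([.44,-.11,.15],30),up_([.46,.04,.15],45),up_([.48,.19,.16],60),up_([.49,.26,.16],67.2),tool(F+.012*kx+.075*kz,kx,kz),tool(F+.006*kx+.015*kz,kx,kz)]
plan(W); q=np.array(robot.observe()["qpos"])
for a,b in W: q,e,m=ik(a,b,q); print(a.round(3),q.round(2),round(e,4),round(m,2))
E
```

```text
dpos [2.88, -0.04, -8.0] dr [0.0, 0.0, 0.0] rows>= 1.4
dpos [8.93, -12.45, 3.52] dr [2.7, 0.3, -7.7] rows>= 2.5
dpos [8.66, -12.14, 3.19] dr [5.1, -0.0, -14.1] rows>= 2.4
dpos [11.62, -9.33, 3.2] dr [5.1, -0.0, -14.1] rows>= 2.4
dpos [6.16, -2.7, 2.26] dr [2.5, -0.0, -6.8] rows>= 1.1
dpos [-1.89, -1.76, 10.92] dr [0.1, -45.0, 0.2] rows>= 4.2
dpos [5.43, 0.02, 2.62] dr [0.0, 0.0, 0.0] rows>= 1.0
[ 0.403 -0.257  0.294] [-0.96  0.12  1.68  0.35  1.28  0.14] 0.0 0.89
[ 0.446 -0.106  0.292] [-0.63  0.04  1.77  0.34  1.2   0.31] 0.0 0.81
[0.464 0.045 0.292] [-0.28  0.05  1.77  0.33  1.17  0.39] 0.0 0.82
[0.483 0.196 0.302] [0.06 0.14 1.63 0.32 1.19 0.49] 0.0 0.91
[0.492 0.267 0.302] [0.19 0.22 1.54 0.31 1.2  0.5 ] 0.0 0.92
[0.483 0.292 0.193] [ 0.55  0.68  1.14 -0.25  1.69  0.96] 0.0 0.75
[0.498 0.327 0.146] [ 0.58  0.78  1.07 -0.24  1.66  1.  ] 0.0 0.76
```

step_arm(
  increments=[
    {"delta_pos": [0.7, 0, -1.9], "dr": [0, 0, 0], "fingers": 0.8},
    {"delta_pos": [1.4, 0, -3.9], "dr": [0, 0, 0], "fingers": 0.8},
    {"delta_pos": [2.1, 0, -5.9], "dr": [0, 0, 0], "fingers": 0.8},
    {"delta_pos": [2.9, 0, -8.0], "dr": [0, 0, 0], "fingers": 0.8},
    {"delta_pos": [2.9, 0, -8.0], "dr": [0, 0, 0], "fingers": 0.8},
  ],
)

```text
time: 22.1
tool_pos: [0.4042, -0.2582, 0.2957]
tool_rot: [-3.141, -0.346, 0.384]
contact_force: [-0.3, -0.0, -1.6]
opening: 0.0177
grip_force: 58.0
```

step_arm(
  increments=[
    {"delta_pos": [1.8, -2.5, 0.7], "dr": [0.5, 0, -1.5], "fingers": 0.8},
    {"delta_pos": [3.6, -5, 1.4], "dr": [1, 0.1, -3], "fingers": 0.8},
    {"delta_pos": [5.4, -7.5, 2.1], "dr": [1.6, 0.2, -4.6], "fingers": 0.8},
    {"delta_pos": [7.2, -10, 2.8], "dr": [2.2, 0.2, -6.2], "fingers": 0.8},
    {"delta_pos": [8.9, -12.4, 3.5], "dr": [2.7, 0.3, -7.7], "fingers": 0.8},
  ],
)

```text
time: 22.72
tool_pos: [0.4456, -0.1056, 0.2909]
tool_rot: [-3.137, -0.35, 0.526]
contact_force: [0.4, -0.2, -0.6]
opening: 0.0178
grip_force: 58.0
```

step_arm(
  increments=[
    {"delta_pos": [1.7, -2.4, 0.6], "dr": [1, 0, -2.8], "fingers": 0.8},
    {"delta_pos": [3.5, -4.9, 1.3], "dr": [2, 0, -5.6], "fingers": 0.8},
    {"delta_pos": [5.2, -7.3, 1.9], "dr": [3, 0, -8.5], "fingers": 0.8},
    {"delta_pos": [6.9, -9.7, 2.6], "dr": [4, 0, -11.3], "fingers": 0.8},
    {"delta_pos": [8.7, -12.1, 3.2], "dr": [5.1, 0, -14.1], "fingers": 0.8},
  ],
)

```text
time: 23.35
tool_pos: [0.4647, 0.0455, 0.291]
tool_rot: [-3.138, -0.35, 0.789]
contact_force: [-1.0, -1.1, -1.1]
opening: 0.018
grip_force: 58.0
```

step_arm(
  increments=[
    {"delta_pos": [2.3, -1.9, 0.6], "dr": [1, 0, -2.8], "fingers": 0.8},
    {"delta_pos": [4.6, -3.7, 1.3], "dr": [2, 0, -5.6], "fingers": 0.8},
    {"delta_pos": [7, -5.6, 1.9], "dr": [3, 0, -8.5], "fingers": 0.8},
    {"delta_pos": [9.3, -7.5, 2.6], "dr": [4, 0, -11.3], "fingers": 0.8},
    {"delta_pos": [11.6, -9.3, 3.2], "dr": [5.1, 0, -14.1], "fingers": 0.8},
  ],
)

```text
time: 23.98
tool_pos: [0.4833, 0.1959, 0.3009]
tool_rot: [-3.139, -0.35, 1.051]
contact_force: [0.1, -0.1, -1.1]
opening: 0.0172
grip_force: 58.0
```

step_arm(
  increments=[
    {"delta_pos": [2, -0.9, 0.7], "dr": [0.8, 0, -2.2], "fingers": 0.8},
    {"delta_pos": [4, -1.8, 1.5], "dr": [1.6, 0, -4.5], "fingers": 0.8},
    {"delta_pos": [6.2, -2.7, 2.3], "dr": [2.5, 0, -6.8], "fingers": 0.8},
    {"delta_pos": [6.2, -2.7, 2.3], "dr": [2.5, 0, -6.8], "fingers": 0.8},
    {"delta_pos": [6.2, -2.7, 2.3], "dr": [2.5, 0, -6.8], "fingers": 0.8},
  ],
)

```text
time: 24.6
tool_pos: [0.4929, 0.2652, 0.3012]
tool_rot: [-3.14, -0.35, 1.175]
contact_force: [1.3, 0.2, -0.3]
opening: 0.0176
grip_force: 58.0
```

step_arm(
  increments=[
    {"delta_pos": [-0.3, -0.3, 1], "dr": [0, -9, 0], "fingers": 0.8},
    {"delta_pos": [-0.6, -0.7, 3], "dr": [0, -19, 0], "fingers": 0.8},
    {"delta_pos": [-1, -1, 5.5], "dr": [0, -29, 0], "fingers": 0.8},
    {"delta_pos": [-1.5, -1.4, 8.5], "dr": [0, -38, 0], "fingers": 0.8},
    {"delta_pos": [-1.9, -1.8, 10.9], "dr": [0, -45, 0], "fingers": 0.8},
  ],
)

```text
time: 25.22
tool_pos: [0.4843, 0.2907, 0.192]
tool_rot: [-3.141, 0.438, 1.176]
contact_force: [-0.4, -0.3, -1.2]
opening: 0.0178
grip_force: 58.0
```

step_arm(
  increments=[
    {"delta_pos": [0, 0, 0], "dr": [0, 0, 0], "fingers": 0.8},
    {"delta_pos": [0, 0, 0], "dr": [0, 0, 0], "fingers": 0.8},
    {"delta_pos": [0, 0, 0], "dr": [0, 0, 0], "fingers": 0.8},
    {"delta_pos": [0, 0, 0], "dr": [0, 0, 0], "fingers": 0.8},
    {"delta_pos": [0, 0, 0], "dr": [0, 0, 0], "fingers": 0.8},
  ],
)

```text
time: 25.85
tool_pos: [0.4845, 0.2906, 0.1944]
tool_rot: [3.141, 0.432, 1.175]
contact_force: [-0.5, -0.2, -1.3]
opening: 0.0179
grip_force: 58.0
```

```bash
cat > kp.py <<'E'
from h import *
f=np.load("rest.npz"); foot,kx,ky,kz=[f[k] for k in("foot","kx","ky","kz")]; g=np.load("grasp.npz"); kt,kzt,pt=[g[k] for k in("kt","kzt","pt")]
F=foot-.0014*ky; p,R=pose(); pin=p+R.apply(pt); top=pin+.18*R.apply(kt)
c=lambda X:np.array([(X-F)@k for k in(kx,ky,kz)]).round(4)
print("pin in channel",c(pin),"top",c(top),"tool axes of kx,ky,kz",[R.inv().apply(k).round(2).tolist() for k in(kx,ky,kz)]); stat()
M=np.c_[kx,ky,kz]; Mt=np.c_[kt,np.cross(kzt,kt),kzt]; Rn=Ro.from_matrix(M@Mt.T)
for x,z in((.006,.015),(.005,.002),(.001,0)): plan([(F+x*kx+z*kz-Rn.apply(pt),Rn)])
E
python3 kp.py; python3 - <<'E'
from h import *
w=viewer.read_camera("wrist")[:,:,::-1]; s=viewer.read_camera("scene")[:,:,::-1]
c=np.zeros((600,800,3),'uint8'); c[:288,:384]=cv2.resize(np.clip(w*1.5,0,255).astype('uint8'),(384,288)); c[:480,400:]=crop(s,(280,180,380,300),4); cv2.imwrite("pics/c8.png",c)
E
```

```text
pin in channel [ 0.0127 -0.0022  0.0758] top [ 0.1927 -0.0014  0.0765] tool axes of kx,ky,kz [[0.35, 0.0, -0.94], [0.0, -1.0, -0.0], [-0.94, -0.0, -0.35]]
{'time': 25.85, 'qpos': [0.544, 0.671, 1.141, -0.252, 1.682, 0.956], 'tool_pos': [0.484, 0.291, 0.194], 'tool_rot': [3.141, 0.432, 1.175], 'contact_force': [-0.484, -0.152, -1.285], 'torque': [0.186, -0.059, 0.028], 'grip_force': 57.996, 'opening': 0.018}
dpos [5.52, -0.15, 2.75] dr [0.3, -0.2, 0.0] rows>= 1.0
dpos [6.71, -0.15, 3.29] dr [0.3, -0.2, 0.0] rows>= 1.2
dpos [6.76, -0.15, 3.74] dr [0.3, -0.2, 0.0] rows>= 1.2
```

View pics/c8.png

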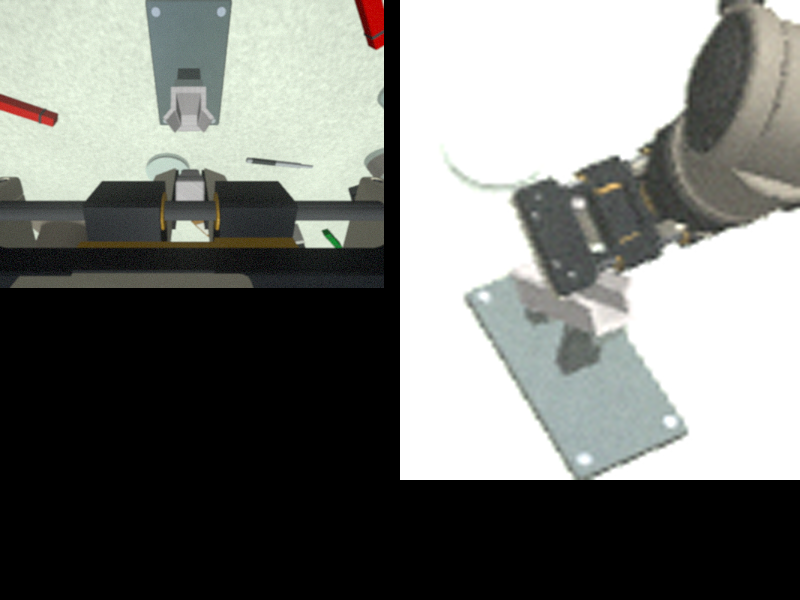

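The key is held centred between the fingers at (189,185), with the empty channel below it at (189,100). The estimates place the key right, so I lower it.

step_arm(
  increments=[
    {"delta_pos": [2, -0.1, 1], "dr": [0.3, 0, 0], "fingers": 0.8},
    {"delta_pos": [4, -0.15, 2], "dr": [0.3, 0, 0], "fingers": 0.8},
    {"delta_pos": [5.5, -0.15, 2.75], "dr": [0.3, 0, 0], "fingers": 0.8},
    {"delta_pos": [5.5, -0.15, 2.75], "dr": [0.3, 0, 0], "fingers": 0.8},
    {"delta_pos": [5.5, -0.15, 2.75], "dr": [0.3, 0, 0], "fingers": 0.8},
  ],
)

```text
time: 26.58
tool_pos: [0.4977, 0.3268, 0.1455]
tool_rot: [-3.136, 0.434, 1.177]
contact_force: [0.1, 0.5, -0.1]
opening: 0.0178
grip_force: 58.0
```

step_arm(
  increments=[
    {"delta_pos": [0.4, 0, 0.2], "dr": [0, 0, 0], "fingers": 0.8},
    {"delta_pos": [0.8, 0, 0.35], "dr": [0, 0, 0], "fingers": 0.8},
    {"delta_pos": [1.2, 0, 0.5], "dr": [0, 0, 0], "fingers": 0.8},
    {"delta_pos": [1.2, 0, 0.5], "dr": [0, 0, 0], "fingers": 0.8},
    {"delta_pos": [1.2, 0, 0.5], "dr": [0, 0, 0], "fingers": 0.8},
  ],
)

```text
time: 27.2
tool_pos: [0.501, 0.335, 0.1357]
tool_rot: [-3.136, 0.434, 1.177]
contact_force: [-1.0, 0.0, -0.1]
opening: 0.0176
grip_force: 58.0
```

```bash
python3 kp.py
```

```text
pin in channel [0.0047 0.0005 0.0011] top [0.1847 0.0004 0.0014] tool axes of kx,ky,kz [[0.34, -0.0, -0.94], [0.0, -1.0, 0.0], [-0.94, -0.0, -0.34]]
{'time': 27.2, 'qpos': [0.584, 0.8, 1.055, -0.233, 1.654, 1.003], 'tool_pos': [0.501, 0.335, 0.136], 'tool_rot': [-3.136, 0.434, 1.177], 'contact_force': [-1.043, 0.015, -0.117], 'torque': [0.187, -0.032, -0.041], 'grip_force': 57.996, 'opening': 0.018}
dpos [-1.24, 0.04, -0.6] dr [-0.0, -0.1, 0.1] rows>= 0.2
dpos [-0.05, 0.05, -0.05] dr [-0.0, -0.1, 0.1] rows>= 0.0
dpos [-0.0, 0.05, 0.39] dr [-0.0, -0.1, 0.1] rows>= 0.1
```

Now push lightly to the stop, then release and back off along the tool.

step_arm(
  increments=[
    {"delta_pos": [0, 0, 0.1], "dr": [0, 0, 0], "fingers": 0.8},
    {"delta_pos": [0, 0, 0.2], "dr": [0, 0, 0], "fingers": 0.8},
    {"delta_pos": [0, 0, 0.3], "dr": [0, 0, 0], "fingers": 0.8},
    {"delta_pos": [0, 0, 0.4], "dr": [0, 0, 0], "fingers": 0.8},
    {"delta_pos": [0, 0, 0.4], "dr": [0, 0, 0], "fingers": 0.8},
  ],
)

```text
time: 27.82
tool_pos: [0.5002, 0.3333, 0.1321]
tool_rot: [-3.136, 0.434, 1.176]
contact_force: [0.4, -0.2, -0.8]
opening: 0.0179
grip_force: 58.0
```

step_arm(
  increments=[
    {"delta_pos": [0, 0, -0.1], "dr": [0, 0, 0], "fingers": 0.5},
    {"delta_pos": [0, 0, -0.1], "dr": [0, 0, 0], "fingers": 0.2},
    {"delta_pos": [0, 0, -0.1], "dr": [0, 0, 0], "fingers": 0.1},
    {"delta_pos": [0, 0, -0.1], "dr": [0, 0, 0], "fingers": 0.1},
    {"delta_pos": [0, 0, -0.1], "dr": [0, 0, 0], "fingers": 0.1},
  ],
)

```text
time: 28.45
tool_pos: [0.5005, 0.3338, 0.133]
tool_rot: [-3.136, 0.434, 1.177]
contact_force: [0.4, -0.2, -0.2]
opening: 0.0412
grip_force: 0.0
```

step_arm(
  increments=[
    {"delta_pos": [0, 0, -1.5], "dr": [0, 0, 0], "fingers": 0.1},
    {"delta_pos": [0, 0, -4], "dr": [0, 0, 0], "fingers": 0.1},
    {"delta_pos": [0, 0, -7], "dr": [0, 0, 0], "fingers": 0.1},
    {"delta_pos": [0, 0, -9], "dr": [0, 0, 0], "fingers": 0.1},
    {"delta_pos": [0, 0, -9], "dr": [0, 0, 0], "fingers": 0.1},
  ],
)

```text
time: 29.08
tool_pos: [0.516, 0.3692, 0.2157]
tool_rot: [-3.138, 0.431, 1.176]
contact_force: [0.3, 0.7, 0.2]
opening: 0.0415
grip_force: 0.0
```

```bash
python3 - <<'E'
from h import *
stat()
f=np.load("rest.npz"); foot,kx,ky,kz=[f[k] for k in("foot","kx","ky","kz")]; F=foot-.0014*ky
w=viewer.read_camera("wrist")[:,:,::-1]; s=viewer.read_camera("scene")[:,:,::-1]; t=viewer.read_camera("top")[:,:,::-1]
c=np.zeros((600,800,3),'uint8'); c[:384,:512]=np.clip(w*1.5,0,255); c[:264,560:800]=crop(s,(290,210,370,298),3); c[270:600,512:]=crop(t,(310,150,406,260),3); c[390:,:400]=crop(t,(120,165,220,235),4)[:210]; cv2.imwrite("pics/c9.png",c)
print("head upper/lower edge px",proj("wrist",F+.18*kx+.009*kz),proj("wrist",F+.18*kx-.009*kz), "1cm up",proj("wrist",F+.19*kx+.009*kz))
E
```

```text
{'time': 29.075, 'qpos': [0.611, 0.82, 0.795, -0.234, 1.89, 0.974], 'tool_pos': [0.516, 0.369, 0.216], 'tool_rot': [-3.138, 0.431, 1.176], 'contact_force': [0.314, 0.652, 0.168], 'torque': [0.097, -0.01, 0.017], 'grip_force': 0.0, 'opening': 0.042}
head upper/lower edge px [254.29849007 213.88055437] [254.40812363 190.45463332] 1cm up [254.29526841 214.30401237]
```

View pics/c9.png

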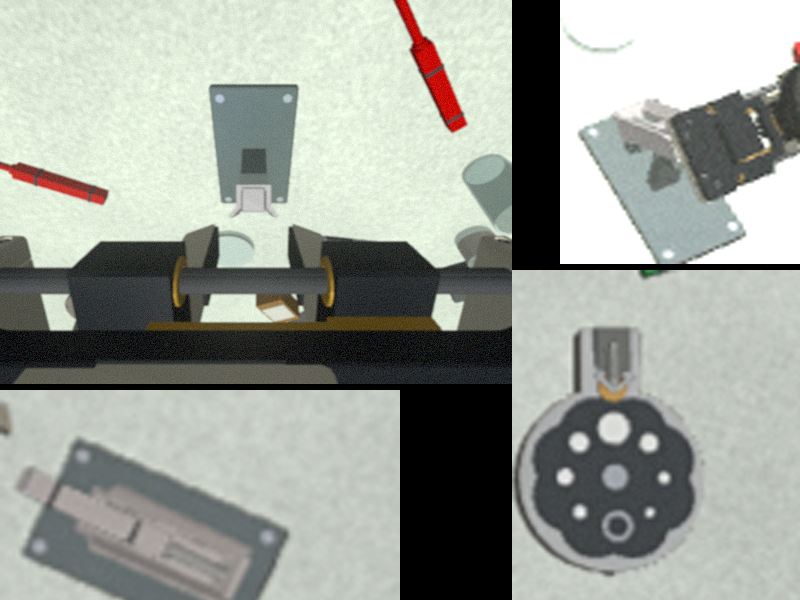

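The top view shows the key in the rest with its head at crop (27,484), and the largest opening at the pointer at (614,428). One numeric check of the head, then I hand in.

```bash
python3 - <<'E'
from h import *
f=np.load("rest.npz"); foot,kx,ky,kz=[f[k] for k in("foot","kx","ky","kz")]; F=foot-.0014*ky
for d in(0,.01,.02): 
    q=proj("top",F+(.18+d)*kx+.009*kz); print(d,((q-[120,165])*4+[0,390]).round(0))
E
```

```text
0 [ 32. 480.]
0.01 [ 20. 474.]
0.02 [  8. 468.]
```

```bash
python3 -c "
from cell import robot
print(robot.hand_in())"
```

```text
the job is handed in; nothing more can be done
None
```

I handed the job in with the disc's largest opening at the pointer and the key released in the sloping rest, pin at the foot stop. Camera checks before hand-in agreed, but no judging result came back.

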